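# Hold the new thermocouple centred in the kiln's lid port

## Robot

A 6-joint arm with a two-finger parallel gripper is mounted at the origin on the work surface; the furniture and walls round the work are solid. World frame = base frame: x ahead of the robot, y to its left, z up, the work surface at z = 0. Lengths are in m, angles in rad, forces in N, time in s.
With the tool pointing down it reaches from about 0.35 to 0.925 m from the base axis. Payload 6.4 kg.
Tool frame: the origin (TCP) lies midway between the tips of the shut fingers; the grasp point (between the pads) lies 19 mm behind it; z points along the fingers, y is the direction in which the jaws open and shut (so a half turn about z gives the same grasp; the last joint's range is limited). The gripper opens to 94 mm and grips with 3 to 60 N. Pads are 16 mm wide; open, the fingers measure 119 mm over their backs; the gripper's body (75 mm by 177 mm) begins 78 mm behind the grasp point.
Start: joints at [1.028, 0.245, 1.558, -0, 1.339, -0.174], TCP at [0.234, 0.606, 0.205] pointing down, gripper open.
Joint ranges: [-3.13, 3.13], [-1.02, 2.26], [0.13, 2.54], [-0.95, 4.09], [0.21, 2.88], [-2.74, 2.74]. Speed limits (rad/s): [2.57, 2.57, 3.14, 3.14, 3.14, 3.14].

## Interface

Orientations are given as [roll, pitch, yaw] about the fixed x, y, z axes, in that order (R = Rz(yaw) Ry(pitch) Rx(roll)).
In Python, from rig import ctrl gives the robot as it stands. The module is installed in compiled form; this text tells all that it offers.
- The arm moves only by the shell command python3 -m crank 'ROWS'. ROWS is JSON, one flat list of numbers, 7 for each row, row after row: the shift along the tool's x, y, z in m, then the turn, a rotation vector about the tool's x, y, z in degrees, then the gripper command: -1 is fully open, 1 is shut, values between are in proportion. A call has exactly 10 rows; each row shifts and turns the commanded pose from where the row before left it, along the tool's axes as they then stand; what a row does not reach is not made up. A row lasts 1/8 s, in which the tool goes at most 62.5 mm and 10.7 degrees, less where a joint would pass 70% of its speed; a pose out of reach is approached as far as the arm can. A call with a gripper value outside its range is refused whole. The fingers move at their own pace and stop on an object; the grip force is fixed at half the most. Time passes only in rows, so rows that do not move let the fingers close, or fill a call up. It gives the time, the measured TCP pose, the force and the opening at its end, in the units of the state.
- ctrl.read_state(): the state, without advancing time (a new reading comes with each control period).
- ctrl.camera(name): name is "scene" or "top" or "wrist"; returns a dict with "image" (420x560x3 uint8, red, green, blue), "z_map" (420x560 float32, m along the optical axis (not along the pixel's ray), 0 where there is no reading), "camera_matrix" (3x3 intrinsics, pixels), "k1" (the pictures are not rectified: a ray, as slopes to the right and down, at radius r is drawn at 1 + k1 r^2 times it, then the intrinsics apply), "R" (3x3) and "t" (3): a world point X has camera coordinates R X + t. Camera axes: x right, y down, z forward; pixel columns grow to the right and rows downward; lengths in m; the calibration is good to about 2 mm. A picture is of the moment at which its call begins.
- ctrl.finish_job(): hands the job in, once; it reports no verdict.
Trained networks look in a picture, given as the dict that the camera call returned (one of the last four; its "shot" number tells which), for a name from the list of things; names that differ only in an ending like _2 or _b are one class to them, and where a whole thing is asked for, a point or a joint stands for the part that bears it (a point fixed in the world has none). Each returns a list of dicts, best first, with "score" (0 to 1); they miss things now and then, are a little off and sometimes report something else, mostly with a low value. They report only what shows in the picture. A call takes as long as a camera call. They do not tell look-alikes from the thing itself.
- ctrl.outline_of(picture, target): "pixels" (420x560 bool, what is visible of it) and "pixel" ([column, row] in pixels, amid what is visible of it).
The state is a dict: "time": time; "joint_positions": joint angles; "dq": joint speeds; "effort": joint torques, N m; "eef_pos": TCP position; "ee_rot": TCP orientation; "contact_force": force on the tool from outside, world axes, zero at the start; "wrist_torque": the same for the moment, N m; "width": finger opening in m.
Only numpy, scipy, OpenCV 4.12 (cv2) and the standard library are available. Lean on these libraries where they do the work, as an engineer would, in place of code of your own. Each camera call takes 0.05 s, during which the arm holds its last target.

## Task

The cold kiln is getting a new thermocouple: swing the port cover on the kiln's lid fully aside, then take the long probe (the one with the large head) out of the rack and lower its brittle sheath down the middle of the port tube, never letting the probe touch the tube or any other part of the kiln, until the steel depth ring on the sheath is level with the mouth of the tube. Finish while still holding the probe there, upright, still and centred, carried by the gripper alone, so that a colleague can pack the gap round it. Leave the short probe in the rack and do not disturb the jar, tape roll, dropper bottle or mixing cup.

Things in the scene. Friction and masses are not known exactly. Their poses are not given: they have to be found in the camera images.
- kiln: square bench kiln, case and closed lid 210 x 210 mm, lid top 130 mm above the table, standing fixed; origin under its centre on the table, z up, -x its front (wooden lid handle, which stands out to 140 mm from the centre at 117 mm height), -y the side with the control box (to 151 mm from the centre, up to 96 mm high), hinges at the back to 120 mm. The chamber is hollow: floor 40 mm above the table
- port_mouth (a point): centre of the mouth of the white upright port tube in the middle of the lid, 152 mm above the table; the tube stands 22 mm above the lid, 33 mm outside diameter; its round bore of 20 mm goes straight down through tube and lid (49 mm long) into the chamber
- port_cover (a joint): flat steel swing cover, 4 mm thick, lying on the mouth of the port tube and turning about an upright pivot post; 0 = shuts the tube (knob on the kiln's -y side of the tube), grows clockwise seen from above as the knob swings toward the kiln's front (-x side) and on toward the pivot's side; stop at 1.7 rad (fully aside). It stays where it is left; about 0.5 N at the knob moves it
- cover_pivot (a point): point on the cover's upright pivot axis at the height of the tube's mouth, 36 mm from the tube's axis on the kiln's +y side; the pivot's head stands 9 mm above the mouth
- cover_knob (a point): middle of the cover's upright black knob, 12 to 13 mm in diameter and 18 mm tall, spanning 157.5 to 175.5 mm above the table, this point at 166.5 mm; 58 mm from the pivot axis; moves with the cover
- rack: fixed wooden rack, an open frame: base 76 x 150 mm, top plate 42 x 150 mm and 8 mm thick with its upper face 145 mm above the table; two round 16 mm holes through the top plate at y = +40 and -40 mm of its own frame, the probes hang in them by their heads; origin under its centre on the table, y along its length
- long_probe_head (a point): centre of the head of the long probe: grey round head 24 mm in diameter and 40 mm tall (27 mm shoulder round its lowest 4 mm), standing upright on the rack's top plate, so this point is 20 mm above the plate; white round sheath of 8 mm diameter (a 11 mm steel collar for the first 12 mm) hangs 130 mm down from the head's underside; weighs 50 to 100 g. Frame z along the probe, upward
- depth_ring (a point): centre of the dark steel depth ring, 10 mm in diameter and 6 mm tall, round the long probe's sheath, on the probe's axis 50 mm below the head's underside (70 mm below the head's centre, 80 mm above the tip)
- probe_tip (a point): rounded lower tip of the long probe's sheath, on its axis, 130 mm below the head's underside
- short_probe_head (a point): centre of the head of the short probe: like the long one but head only 18 mm in diameter and 30 mm tall, sheath 75 mm and without a ring; hangs in the other hole of the rack and stays there
- jar_frit_mid (a point): middle of a jar of glass frit, 83 mm in diameter, 99 mm tall, standing loose on the table; to be left alone
- tape_mid (a point): middle of a roll of masking tape, 77 mm in diameter, 24 mm tall, lying loose on the table; to be left alone
- medium_mid (a point): middle of a dropper bottle, 27 mm in diameter, 86 mm tall, standing loose on the table; to be left alone
- cup_mid (a point): middle of a small mixing cup, 49 mm in diameter, 31 mm tall, standing loose on the table; to be left alone
- long_probe: the long probe as a whole; origin on its axis at the head's underside
- short_probe: the short probe as a whole; origin on its axis at the head's underside
Not all that is in view belongs to the job. Leave any red look-alike of the long_probe alone.

How it is judged:
On the way, in this order (a step that is already met when the one before it is completed fails the run):
1. the port cover is swung fully aside while the long probe still hangs in the rack (value of joint port_cover above 1.25 rad and distance of depth_ring from where it was at the start of the episode below 0.02 m), for 0.2 s.
2. the long probe is drawn up out of the rack (height (world z) of probe_tip above 0.148 m and contact force between the fingers and long_probe above 0.5 N), for 0.1 s.
3. the probe's tip goes down into the port tube near its middle (z of probe_tip in the frame of port_mouth between -0.07 and -0.01 m and horizontal distance between probe_tip and port_mouth below 0.006 m), for 0.1 s.
At the end, for the whole second after the job is handed in: Gripper alone holds the long probe still: depth ring within 6 mm of the tube mouth's height and 3.5 mm of its axis, tip within 4.5 mm of it, no contact with the kiln; cover open 1.2 rad or more; short probe moved under 15 mm, jar, tape, bottle and cup under 20 mm (z of depth_ring in the frame of port_mouth between -0.006 and 0.006 m and horizontal distance between depth_ring and port_mouth below 0.0035 m and horizontal distance between probe_tip and port_mouth below 0.0045 m and contact force between the fingers and long_probe above 1 N and contact force between long_probe and kiln below 0.3 N and linear speed of long_probe below 0.02 m/s and value of joint port_cover above 1.2 rad and distance of short_probe from where it was at the start of the episode below 0.015 m and distance of each of jar_frit_mid, tape_mid, medium_mid, cup_mid from where it was at the start of the episode below 0.02 m); the arm keeps its last pose, push and grip.
It fails at once if the long probe touches the port tube, the cover or another part of the kiln (contact force between long_probe and kiln above 0.5 N).
It fails at once if the short probe is taken out or knocked over (distance of short_probe from where it was at the start of the episode above 0.02 m).
It fails at once if a jar, tape roll, bottle or cup beside the work is pushed away or knocked over (distance of any of jar_frit_mid, tape_mid, medium_mid, cup_mid from where it was at the start of the episode above 0.025 m).
It also fails if it takes over 69 s, if anything falls off the work surface, if the arm or the gripper's body presses on something with over 40 N, if the wrist force passes 120 N, or if a joint passes its speed limit or range.

## Working session

There is one attempt and no reset: what is moved stays moved. The work goes in short steps, Python scripts to look and compute and a shell command to move; the robot and the scene stay as the last step left them, time stands still between calls to the robot, and variables do not carry over. Pictures are saved under pics/ and viewed, and the job is handed in when it is done.

```bash
mkdir -p pics; ls; cat > h.py <<'E'
import numpy as np, cv2
from rig import ctrl
def save(p,name,crop=None,scale=1):
    im=p["image"][:,:,::-1]
    if crop: im=im[crop[1]:crop[3],crop[0]:crop[2]]
    if scale!=1: im=cv2.resize(im,None,fx=scale,fy=scale,interpolation=cv2.INTER_CUBIC)
    cv2.imwrite("pics/"+name+".png",im)
def rays(p,uv):
    K=np.array(p["camera_matrix"],float);uv=np.array(uv,float).reshape(-1,2)
    d=np.stack([(uv[:,0]-K[0,2])/K[0,0],(uv[:,1]-K[1,2])/K[1,1]],1)
    x=d.copy()
    for _ in range(30):
        x=d/(1+p["k1"]*(x**2).sum(1,keepdims=True))
    return np.c_[x,np.ones(len(x))]
def world(p,uv,z):
    r=rays(p,uv); c=r*np.array(z).reshape(-1,1)
    return (c-np.array(p["t"]))@np.array(p["R"])
def atz(p,uv,zw):
    r=rays(p,uv)@np.array(p["R"]); o=-np.array(p["R"]).T@np.array(p["t"])
    return o+r*((zw-o[2])/r[:,2:3])
def proj(p,X):
    c=np.array(X).reshape(-1,3)@np.array(p["R"]).T+p["t"]
    s=c[:,:2]/c[:,2:]; s=s*(1+p["k1"]*(s**2).sum(1,keepdims=True))
    K=np.array(p["camera_matrix"]); return np.c_[s[:,0]*K[0,0]+K[0,2],s[:,1]*K[1,1]+K[1,2]]
def cloud(p,mask):
    v,u=np.nonzero(mask&(p["z_map"]>0)); return world(p,np.c_[u,v],p["z_map"][v,u])
E
python3 - <<'E'
from h import *
s=ctrl.read_state();print(s)
for n in ["scene","top","wrist"]:
    p=ctrl.camera(n);save(p,n+"0");print(n,p["camera_matrix"],p["k1"],-np.array(p["R"]).T@p["t"])
E
```

```text
pics
{'time': 0.0, 'joint_positions': array([ 1.02792657e+00,  2.45779900e-01,  1.55901241e+00, -2.34955997e-05,
        1.33868246e+00, -1.74106618e-01]), 'dq': array([-0.00037627, -0.00060616,  0.00280052,  0.00114383,  0.00015546,
       -0.00110303]), 'effort': array([-2.13021588e-05, -4.15835381e+01, -3.14601016e+01,  6.85452553e-02,
        3.32519354e-02, -1.38145374e-04]), 'eef_pos': array([0.23399027, 0.60577985, 0.20436808]), 'ee_rot': array([-3.13973504e+00, -3.03525296e-04,  2.77283466e+00]), 'contact_force': array([-0.07500172, -0.64188782,  0.16223863]), 'wrist_torque': array([-0.0165965 , -0.00105474, -0.03516169]), 'width': 0.0943331106820796}
scene [[390.17021637   0.         277.94056066]
 [  0.         390.17021637 210.61486172]
 [  0.           0.           1.        ]] -0.027061564100267492 [-0.28349135  0.65247926  0.66709967]
top [[546.2284964    0.         275.46355908]
 [  0.         546.2284964  215.56279051]
 [  0.           0.           1.        ]] 0.00965231666884918 [0.34339972 0.06585935 1.68334266]
wrist [[353.80912326   0.         273.52596974]
 [  0.         353.80912326 214.84234069]
 [  0.           0.           1.        ]] 0.006357636604639941 [0.16189383 0.63484199 0.38457446]
```

View pics/scene0.png

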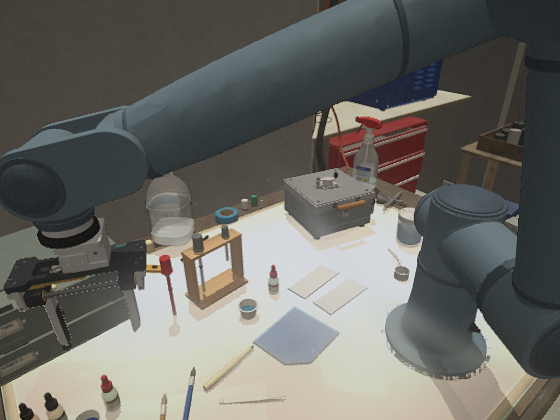

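View pics/top0.png

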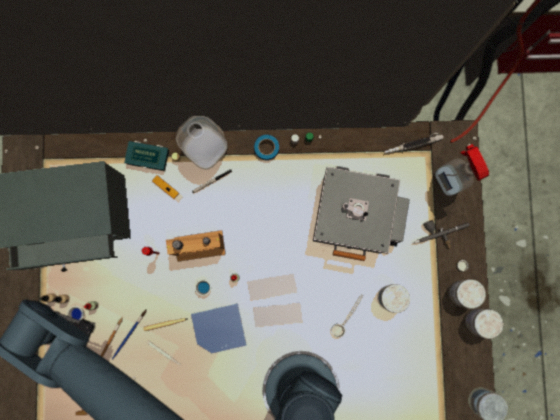

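View pics/wrist0.png

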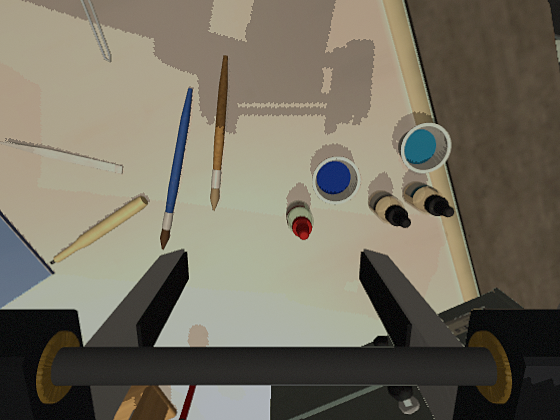

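The scene view shows the kiln at about (330,200), the rack at (215,265), and a red look-alike at (167,280). In the top view the kiln is at (357,210), the rack at (195,243), the tape at (266,147), the cup at (203,287), the bottle at (234,278) and the jar at (395,298). Next I'll run the networks.

```bash
python3 - <<'E'
from h import *
for n in ["top","scene"]:
    p=ctrl.camera(n)
    for t in ["kiln","port_mouth","cover_pivot","cover_knob","rack","long_probe_head","short_probe_head","jar_frit_mid","tape_mid","medium_mid","cup_mid"]:
        for o in ctrl.outline_of(p,t)[:3]:
            m=o["pixels"];c=cloud(p,m)
            print(n,t,round(o["score"],2),np.round(o["pixel"],1),m.sum(),np.round(np.median(c,0),3) if len(c) else None, np.round(c.max(0),3) if len(c) else None)
    if n=="top":
        save(p,"topk",(300,150,420,280),5);save(p,"topr",(130,210,250,300),5)
    else: save(p,"sck",(270,150,400,240),5);save(p,"scr",(150,210,290,330),5)
print(ctrl.read_state()["time"])
E
```

```text
top kiln 0.97 [357.2 215.7] 6647 [ 0.516 -0.174  0.129] [ 0.656 -0.042  0.181]
top port_mouth 0.9 [361.  212.3] 6731 [ 0.517 -0.174  0.129] [ 0.679 -0.042  0.181]
top cover_pivot 0.59 [358.6 211.9] 6729 [ 0.517 -0.174  0.129] [ 0.667 -0.042  0.181]
top cover_knob 0.59 [176.8 243.5] 72 [0.434 0.336 0.182] [0.443 0.351 0.193]
top cover_knob 0.55 [353.3 210. ] 154 [ 0.521 -0.164  0.157] [ 0.539 -0.128  0.181]
top rack 0.76 [197.8 245.5] 1294 [0.431 0.295 0.14 ] [0.487 0.408 0.188]
top long_probe_head 0.58 [146.4 248.9] 88 [0.419 0.423 0.167] [0.431 0.465 0.177]
top long_probe_head 0.44 [177.7 247.2] 76 [0.433 0.336 0.182] [0.445 0.348 0.193]
top short_probe_head 0.51 [206.2 241.1] 22 [0.445 0.258 0.174] [0.45  0.264 0.181]
top jar_frit_mid 0.89 [394.1 300.1] 763 [ 0.272 -0.269  0.097] [ 0.313 -0.233  0.11 ]
top tape_mid 0.6 [261.9 141.4] 311 [0.741 0.092 0.022] [0.779 0.124 0.033]
top medium_mid 0.68 [263.1 138.3] 350 [0.742 0.089 0.022] [0.779 0.126 0.035]
top medium_mid 0.55 [236.1 277. ] 55 [0.341 0.189 0.062] [0.353 0.201 0.091]
top cup_mid 0.55 [201.3 288. ] 168 [0.313 0.291 0.014]
[... 467 characters left out ...]
] 2411 [0.429 0.299 0.042] [0.605 0.378 0.148]
scene long_probe_head 0.63 [202.3 245.5] 261 [0.428 0.341 0.16 ] [0.451 0.352 0.187]
scene short_probe_head 0.64 [224.  233.1] 121 [0.44  0.264 0.155] [0.462 0.271 0.177]
scene jar_frit_mid 0.9 [405.5 227.8] 758 [ 0.261 -0.243  0.058] [ 0.307 -0.23   0.103]
scene tape_mid 0.8 [225.8 217.7] 350 [0.736 0.093 0.018] [0.806 0.129 0.028]
scene medium_mid 0.82 [271.9 283. ] 217 [0.332 0.197 0.043] [0.346 0.206 0.084]
scene medium_mid 0.51 [199.8 247.1] 284 [0.428 0.341 0.153] [0.571 0.352 0.187]
scene cup_mid 0.77 [246.7 306.7] 357 [0.317 0.286 0.019] [0.371 0.31  0.035]
scene cup_mid 0.29 [200.6 246.1] 196 [0.426 0.341 0.165] [0.438 0.351 0.187]
1.35
```

View pics/topk.png

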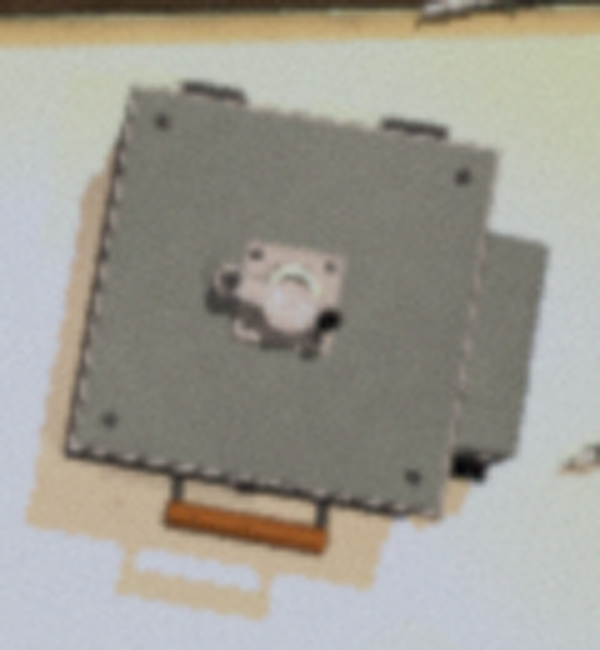

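View pics/topr.png

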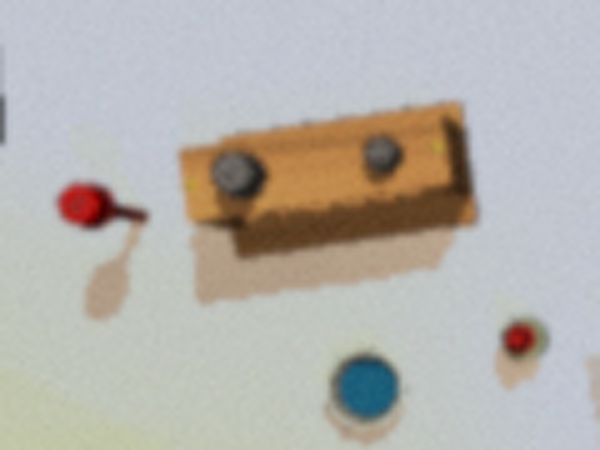

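View pics/sck.png

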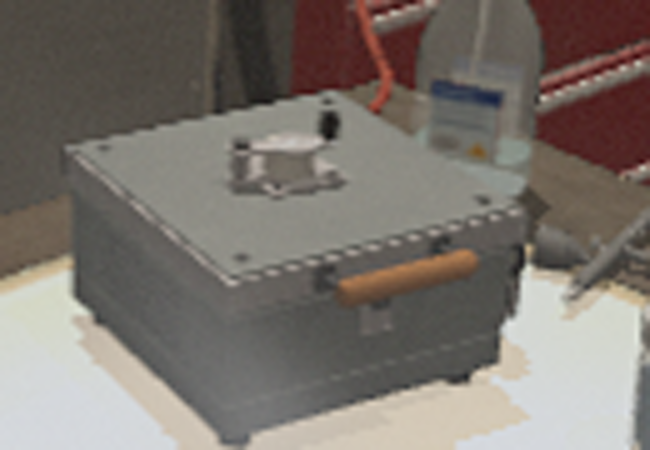

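View pics/scr.png

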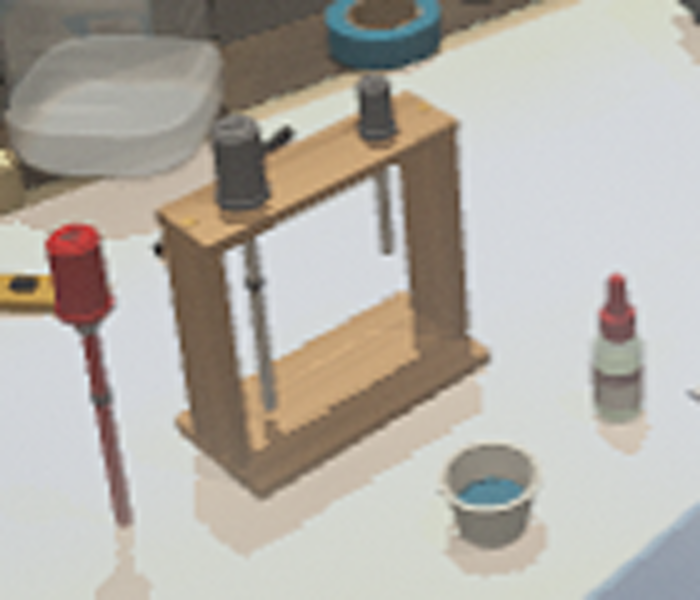

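```bash
python3 - <<'E'
from h import *
p=ctrl.camera("top")
v,u=np.mgrid[0:420,0:560]
c=world(p,np.c_[u.ravel(),v.ravel()],p["z_map"].ravel()).reshape(420,560,3)
m=(p["z_map"]>0)&(abs(c[...,2]-0.13)<0.012)&(u>300)&(u<410)&(v>155)&(v<270)
print(m.sum(),np.median(c[m][:,2]))
mm=cv2.morphologyEx(m.astype(np.uint8),cv2.MORPH_OPEN,np.ones((5,5)))
cnt=max(cv2.findContours(mm,0,1)[0],key=cv2.contourArea)
pts=atz(p,cnt[:,0,:],0.13)[:,:2].astype(np.float32)
print(cv2.minAreaRect(pts*1000))
o=ctrl.outline_of(p,"kiln")[0]["pixels"]
# refine mouth etc: candidate above lid
m2=(c[...,2]>0.142)&(c[...,2]<0.2)&(u>330)&(u<385)&(v>185)&(v<235)
for a in (0.145,0.158): 
    q=c[m2&(c[...,2]>a)]; print(a,len(q),q.mean(0),q.min(0),q.max(0))
# features in crop px/5 -> pivot,tube cover centre,knob
for n,cp,z in [("pivot",(228,281),.161),("cover",(291,303),.156),("knobtop",(327,321),.1755)]:
    print(n,atz(p,[(300+cp[0]/5,150+cp[1]/5)],z))
for n,cp,z in [("long",(238,173),.185),("short",(383,153),.175)]:
    print(n,atz(p,[(130+cp[0]/5,210+cp[1]/5)],z))
# plate
m=(p["z_map"]>0)&(abs(c[...,2]-0.145)<0.012)&(u>150)&(u<240)&(v>220)&(v<270)
cnt=max(cv2.findContours(m.astype(np.uint8),0,1)[0],key=cv2.contourArea)
print(cv2.minAreaRect(atz(p,cnt[:,0,:],0.145)[:,:2].astype(np.float32)*1000))
E
```

```text
5651 0.12950346931934414
((528.665771484375, -168.22628784179688), (215.85693359375, 223.62144470214844), 78.36354064941406)
0.145 205 [ 0.52372054 -0.16162938  0.15700663] [ 0.50369295 -0.19103558  0.14618292] [ 0.54260609 -0.12527692  0.17692016]
0.158 76 [ 0.52153564 -0.16078966  0.16309014] [ 0.50369295 -0.19103558  0.15809419] [ 0.54102073 -0.12527692  0.17692016]
pivot [[ 0.53230124 -0.13264502  0.161     ]]
cover [[ 0.51968285 -0.16828956  0.156     ]]
knobtop [[ 0.5069434 -0.1848899  0.1755   ]]
long [[0.43312438 0.33495042 0.185     ]]
short [[0.44305381 0.25660578 0.175     ]]
((439.78680419921875, 299.62713623046875), (42.343353271484375, 150.4392547607422), 7.335599899291992)
```

```bash
cat > plan.py <<'E'
import numpy as np
from scipy.spatial.transform import Rotation as R
from rig import ctrl
def plan(target,yaw=None,n=10,g=-1,pos=None,rot=None):
    "rows from the measured (or given) pose, to target, tool down with yaw in deg; shift in start-of-row axes"
    s=ctrl.read_state(); p=np.array(s["eef_pos"] if pos is None else pos); r=R.from_euler("xyz",s["ee_rot"] if rot is None else rot)
    y0=r.as_euler("xyz")[2]
    rt=R.from_euler("xyz",[np.pi,0,y0 if yaw is None else np.radians(yaw)])
    dv=(r.inv()*rt).as_rotvec()/n; step=(np.array(target)-p)/n
    for i in range(n):
        print(np.round(r.inv().apply(step),4).tolist()+np.round(np.degrees(dv),2).tolist()+[g]); r=r*R.from_rotvec(dv)
def st():
    s=ctrl.read_state();print("t",round(s["time"],2),"pos",np.round(s["eef_pos"],4),"rpy",np.round(np.degrees(s["ee_rot"]),2),"F",np.round(s["contact_force"],2),"w",round(s["width"],4),"q",np.round(s["joint_positions"],2))
E
python3 -c "
from plan import *
st();plan([0.42,0.10,0.30],110)"
```

```text
t 1.45 pos [0.2343 0.6063 0.2055] rpy [180.     0.   158.87] F [-0.83 -0.32 -0.23] w 0.0943 q [ 1.03  0.25  1.56 -0.    1.34 -0.17]
[-0.0356, -0.0405, -0.0095, 0.0, 0.0, 4.89, -1]
[-0.0389, -0.0374, -0.0095, 0.0, 0.0, 4.89, -1]
[-0.0419, -0.0339, -0.0095, 0.0, 0.0, 4.89, -1]
[-0.0447, -0.0302, -0.0095, 0.0, 0.0, 4.89, -1]
[-0.0471, -0.0263, -0.0095, 0.0, 0.0, 4.89, -1]
[-0.0492, -0.0222, -0.0095, 0.0, 0.0, 4.89, -1]
[-0.0509, -0.0179, -0.0095, 0.0, 0.0, 4.89, -1]
[-0.0522, -0.0135, -0.0095, 0.0, 0.0, 4.89, -1]
[-0.0532, -0.009, -0.0095, 0.0, 0.0, 4.89, -1]
[-0.0537, -0.0045, -0.0095, 0.0, 0.0, 4.89, -1]
```

```bash
python3 -m crank '[-0.0356,-0.0405,-0.0095,0,0,4.9,-1,-0.0389,-0.0374,-0.0095,0,0,4.9,-1,-0.0419,-0.0339,-0.0095,0,0,4.9,-1,-0.0447,-0.0302,-0.0095,0,0,4.9,-1,-0.0471,-0.0263,-0.0095,0,0,4.9,-1,-0.0492,-0.0222,-0.0095,0,0,4.9,-1,-0.0509,-0.0179,-0.0095,0,0,4.9,-1,-0.0522,-0.0135,-0.0095,0,0,4.9,-1,-0.0532,-0.009,-0.0095,0,0,4.9,-1,-0.0537,-0.0045,-0.0095,0,0,4.9,-1]'; python3 -c "
from plan import *
st();plan([0.507,-0.185,0.24],64,g=.45)"
```

```text
time: 2.7
eef_pos: [0.4199, 0.0981, 0.3011]
ee_rot: [3.14, 0.0, 1.915]
contact_force: [0.8, 0.4, 0.4]
width: 0.0938
t 2.7 pos [0.4199 0.0981 0.3011] rpy [1.7993e+02 2.0000e-02 1.0971e+02] F [0.78 0.36 0.36] w 0.0938 q [-0.03 -0.37  1.97  0.    1.54 -0.38]
[-0.0296, -0.0014, 0.0061, 0.01, -0.0, 4.57, 0.45]
[-0.0296, 0.001, 0.0061, 0.01, -0.0, 4.57, 0.45]
[-0.0294, 0.0034, 0.0061, 0.01, -0.0, 4.57, 0.45]
[-0.0291, 0.0057, 0.0061, 0.01, -0.0, 4.57, 0.45]
[-0.0285, 0.008, 0.0061, 0.01, -0.0, 4.57, 0.45]
[-0.0278, 0.0102, 0.0061, 0.01, -0.0, 4.57, 0.45]
[-0.0269, 0.0124, 0.0061, 0.01, -0.0, 4.57, 0.45]
[-0.0258, 0.0145, 0.0061, 0.01, -0.0, 4.57, 0.45]
[-0.0246, 0.0165, 0.0061, 0.01, -0.0, 4.57, 0.45]
[-0.0232, 0.0184, 0.0061, 0.01, -0.0, 4.57, 0.45]
```

```bash
python3 -m crank '[-0.0296,-0.0014,0.0061,0,0,4.57,0.45,-0.0296,0.001,0.0061,0,0,4.57,0.45,-0.0294,0.0034,0.0061,0,0,4.57,0.45,-0.0291,0.0057,0.0061,0,0,4.57,0.45,-0.0285,0.008,0.0061,0,0,4.57,0.45,-0.0278,0.0102,0.0061,0,0,4.57,0.45,-0.0269,0.0124,0.0061,0,0,4.57,0.45,-0.0258,0.0145,0.0061,0,0,4.57,0.45,-0.0246,0.0165,0.0061,0,0,4.57,0.45,-0.0232,0.0184,0.0061,0,0,4.57,0.45]'; python3 -c "
from plan import *
from h import *
st();p=ctrl.camera('wrist');save(p,'w1')
for n in ['cover_knob','kiln']:
  for o in ctrl.outline_of(p,n)[:2]:
    c=cloud(p,o['pixels']);print(n,o['score'],o['pixel'],o['pixels'].sum(),np.median(c,0) if len(c) else 0)
"
```

```text
time: 3.95
eef_pos: [0.5074, -0.1841, 0.2394]
ee_rot: [3.141, -0.0, 1.117]
contact_force: [-0.5, -0.8, -0.2]
width: 0.0255
t 3.95 pos [ 0.5074 -0.1841  0.2394] rpy [179.98  -0.    64.01] F [-0.46 -0.77 -0.22] w 0.0255 q [-0.56 -0.04  1.81  0.    1.38 -0.1 ]
cover_knob 0.58 [277.3, 188.1] 2363 [ 0.52332346 -0.16117742  0.15744665]
kiln 0.72 [287.4, 169.6] 67628 [ 0.53623413 -0.14935037  0.13073617]
```

View pics/w1.png

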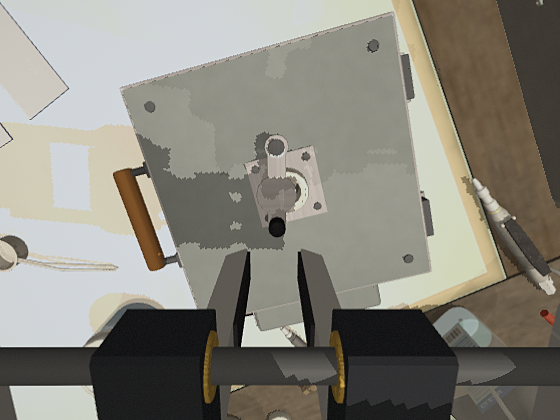

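```bash
python3 -c "
from plan import *
from h import *
p=ctrl.camera('wrist')
save(p,'w1b',(220,110,350,250),5)
a=atz(p,[(149,107),(374,45),(409,258)],.13);print(a,(a[0]+a[2])/2, np.linalg.norm(a[0]-a[1]),np.linalg.norm(a[1]-a[2]))
k=atz(p,[(277,222)],.1755)[0];pv=atz(p,[(275,147)],.161)[0];print(k,pv,np.linalg.norm((k-pv)[:2]))
d=a[1]-a[0]; print('kiln yaw',np.degrees(np.arctan2(d[1],d[0]))); d=a[1]-a[2];print(np.degrees(np.arctan2(-d[0],d[1])))
"
```

```text
[[ 0.45757947 -0.06425453  0.13      ]
 [ 0.63191953 -0.09949287  0.13      ]
 [ 0.59687877 -0.27245738  0.13      ]] [ 0.52722912 -0.16835595  0.13      ] 0.17786567725120883 0.17647825644480264
[ 0.51254255 -0.17980304  0.1755    ] [ 0.53385591 -0.13243471  0.161     ] 0.05194244602266617
kiln yaw -11.426911057794932
-11.45251173844454
```

View pics/w1b.png

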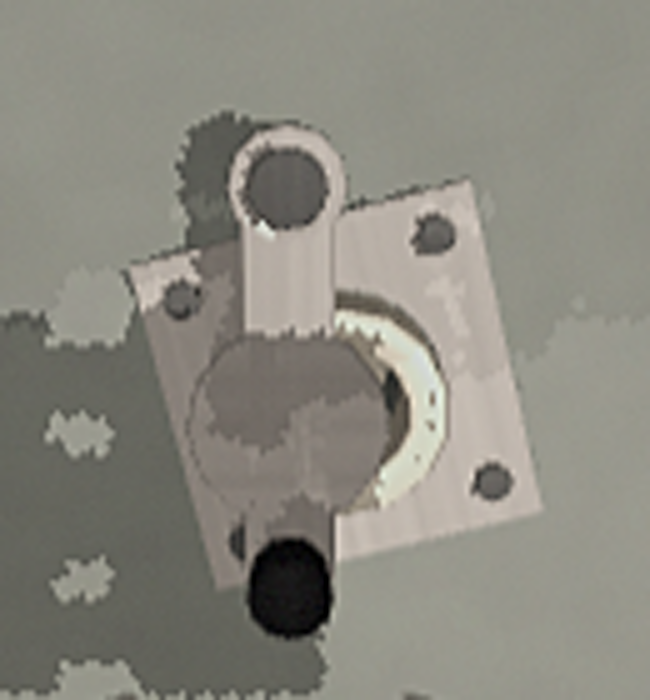

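```bash
python3 -c "
from plan import *
from h import *
p=ctrl.camera('wrist')
k=atz(p,[(278,229)],.1755)[0];pv=atz(p,[(220+287/5,110+188/5)],.161)[0];print(k,pv,np.linalg.norm((k-pv)[:2]))
# tube outer ring circle at z .152: right edge pts
q=atz(p,[(220+447/5,110+395/5),(220+425/5,110+345/5),(220+400/5,110+318/5),(220+425/5,110+465/5),(220+385/5,110+508/5)],.152);print(q)
from scipy.optimize import least_squares
f=least_squares(lambda c:np.linalg.norm(q[:,:2]-c,axis=1)-.0165,[.527,-.168]);print('mouth',f.x,f.fun)
y=np.radians(-11.44);print('mouth from pivot',pv[:2]+.036*np.array([np.sin(y),-np.cos(y)]))
r=(k-pv)[:2];print('cover angle',np.arctan2(-1,0)+0, (-(np.arctan2(r[1],r[0]))+(y-np.pi/2)), 'tangent yaw', np.degrees(np.arctan2(r[1],r[0]))+180)
"
```

```text
[ 0.51091505 -0.18428148  0.1755    ] [ 0.53521916 -0.13287206  0.161     ] 0.05686491447303001
[[ 0.54357483 -0.17260405  0.152     ]
 [ 0.54373472 -0.16405928  0.152     ]
 [ 0.54202414 -0.15863288  0.152     ]
 [ 0.53595294 -0.1812242   0.152     ]
 [ 0.52745258 -0.1848124   0.152     ]]
mouth [ 0.52773166 -0.16763328] [ 0.00010466 -0.00010271  0.00039029 -0.00061596  0.00068139]
mouth from pivot [ 0.52807886 -0.16815684]
cover angle -1.5707963267948966 0.24195010159527275 tangent yaw 64.69728032582938
```

```bash
python3 -c "
from plan import *
plan([.511,-.1845,.163],64.7,n=8,g=.45)"
```

```text
[-0.0, 0.0005, 0.0096, -0.0, -0.0, -0.06, 0.45]
[-0.0, 0.0005, 0.0096, -0.0, -0.0, -0.06, 0.45]
[-0.0, 0.0005, 0.0096, -0.0, -0.0, -0.06, 0.45]
[-0.0, 0.0005, 0.0096, -0.0, -0.0, -0.06, 0.45]
[-0.0, 0.0005, 0.0096, -0.0, -0.0, -0.06, 0.45]
[-0.0, 0.0005, 0.0096, -0.0, -0.0, -0.06, 0.45]
[-0.0, 0.0005, 0.0096, -0.0, -0.0, -0.06, 0.45]
[-0.0, 0.0005, 0.0096, -0.0, -0.0, -0.06, 0.45]
```

```bash
python3 -m crank '[0,0.001,0.0096,0,0,-0.06,0.45,0,0.001,0.0096,0,0,-0.06,0.45,0,0.001,0.0096,0,0,-0.06,0.45,0,0.001,0.0096,0,0,-0.06,0.45,0,0,0.0096,0,0,-0.06,0.45,0,0,0.0096,0,0,-0.06,0.45,0,0,0.0096,0,0,-0.06,0.45,0,0,0.0096,0,0,-0.06,0.45,0,0,0,0,0,0,0.45,0,0,0,0,0,0,0.45]'; python3 -c "
from plan import *
from h import *
st();p=ctrl.camera('wrist');save(p,'w2')
s=ctrl.read_state();r=R.from_euler('xyz',s['ee_rot']);pv=np.array([.535,-.1329])
rel=np.array(s['eef_pos'])[:2]-pv;n=8;tot=1.36;P=np.array(s['eef_pos'])
for i in range(n):
  a=-tot/n*(i+1);c,sn=np.cos(a),np.sin(a);rr=np.array([[c,-sn],[sn,c]])@rel
  T=np.r_[pv+rr,P[2]];print(np.round(r.inv().apply(T-P),4),np.degrees(tot/n));P=T;r=r*R.from_rotvec([0,0,tot/n])
print(T)
"
```

```text
time: 5.45
eef_pos: [0.511, -0.185, 0.1629]
ee_rot: [3.141, 0.0, 1.128]
contact_force: [-0.3, -0.1, 0.4]
width: 0.0257
t 5.45 pos [ 0.511  -0.185   0.1629] rpy [1.7997e+02 1.0000e-02 6.4650e+01] F [-0.26 -0.11  0.39] w 0.0257 q [-0.56  0.04  1.87 -0.    1.23 -0.11]
[ 0.0007 -0.0097 -0.    ] 9.740282517223996
[ 0.0007 -0.0097 -0.    ] 9.740282517223996
[ 0.0007 -0.0097 -0.    ] 9.740282517223996
[ 0.0007 -0.0097 -0.    ] 9.740282517223996
[ 0.0007 -0.0097 -0.    ] 9.740282517223996
[ 0.0007 -0.0097 -0.    ] 9.740282517223996
[ 0.0007 -0.0097 -0.    ] 9.740282517223996
[ 0.0007 -0.0097 -0.    ] 9.740282517223996
[ 0.47899638 -0.12045413  0.16312982]
```

View pics/w2.png

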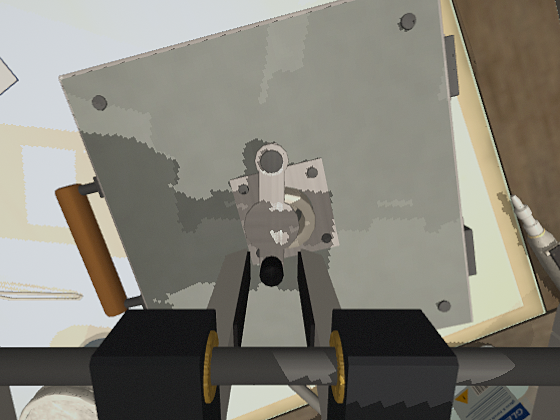

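```bash
python3 -m crank '[0.0006,-0.0086,0,0,0,8.6,0.45,0.0006,-0.0086,0,0,0,8.6,0.45,0.0006,-0.0086,0,0,0,8.6,0.45,0.0006,-0.0086,0,0,0,8.6,0.45,0.0006,-0.0086,0,0,0,8.6,0.45,0.0006,-0.0086,0,0,0,8.6,0.45,0.0006,-0.0086,0,0,0,8.6,0.45,0.0006,-0.0086,0,0,0,8.6,0.45,0.0006,-0.0086,0,0,0,8.6,0.45,0.0006,-0.0086,0,0,0,8.6,0.45]'; python3 -c "
from plan import *
from h import *
st();p=ctrl.camera('wrist');save(p,'w3')
"
```

```text
time: 6.75
eef_pos: [0.4819, -0.1123, 0.1634]
ee_rot: [3.141, -0.001, -0.378]
contact_force: [-0.5, -1.5, 0.1]
width: 0.0258
t 6.75 pos [ 0.4819 -0.1123  0.1634] rpy [ 1.7997e+02 -9.0000e-02 -2.1640e+01] F [-0.48 -1.49  0.06] w 0.0258 q [-0.46 -0.08  1.99 -0.    1.24  1.49]
```

View pics/w3.png

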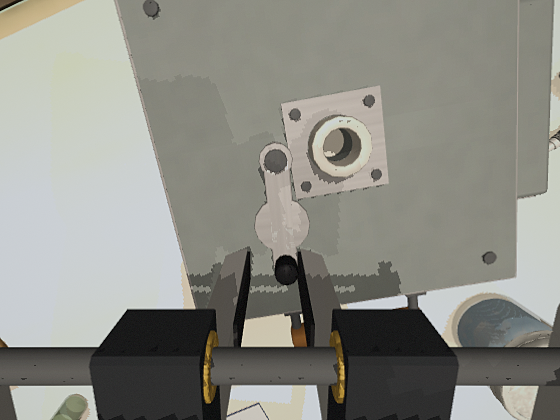

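```bash
python3 -c "
from plan import *
from h import *
p=ctrl.camera('wrist');save(p,'w3b',(240,80,400,210),5)
k=atz(p,[(286,270)],.1755)[0];pv=atz(p,[(275,160)],.161)[0];r=(k-pv)[:2];print(k,pv,np.linalg.norm(r),-np.arctan2(r[1],r[0])%(2*np.pi)-np.pi/2-np.radians(11.44))
"
```

```text
[ 0.4826296  -0.11784701  0.1755    ] [ 0.53552882 -0.13281608  0.161     ] 0.054976361517694056 1.6468944174785465
```

View pics/w3b.png

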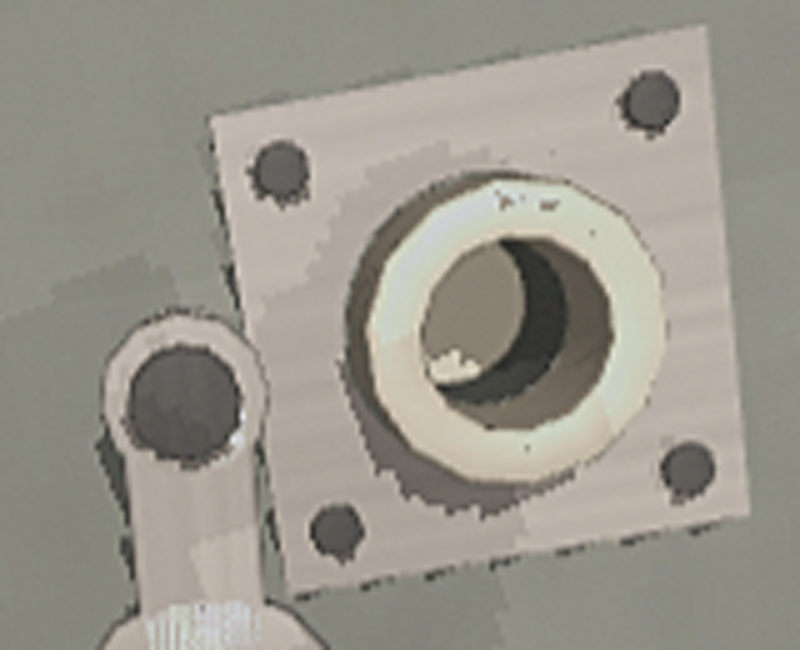

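```bash
python3 -c "
from plan import *
from h import *
p=ctrl.camera('wrist')
print('mouth',atz(p,[(343.5,146.1)],.152))
s=ctrl.read_state();P=np.array(s['eef_pos']);P[2]+=.12
plan([.467,.06,.28],34,n=7,pos=P,rot=s['ee_rot'])
"
```

```text
mouth [[ 0.52820777 -0.16901871  0.152     ]]
[-0.0109, -0.0222, 0.0004, 0.0, -0.01, -7.88, -1]
[-0.0077, -0.0234, 0.0004, 0.0, -0.01, -7.88, -1]
[-0.0044, -0.0243, 0.0004, 0.0, -0.01, -7.88, -1]
[-0.0011, -0.0247, 0.0004, 0.0, -0.01, -7.88, -1]
[0.0023, -0.0246, 0.0004, 0.0, -0.01, -7.88, -1]
[0.0057, -0.024, 0.0004, 0.0, -0.01, -7.88, -1]
[0.0089, -0.023, 0.0004, 0.0, -0.01, -7.88, -1]
```

```bash
python3 -m crank '[0,0,-0.04,0,0,0,0.45,0,0,-0.04,0,0,0,0.45,0,0,-0.04,0,0,0,0.45,-0.0109,-0.0222,0,0,0,-8,-1,-0.0077,-0.0234,0,0,0,-8,-1,-0.0044,-0.0243,0,0,0,-8,-1,-0.0011,-0.0247,0,0,0,-8,-1,0.0023,-0.0246,0,0,0,-8,-1,0.0057,-0.024,0,0,0,-8,-1,0.0089,-0.023,0,0,0,-8,-1]'; python3 -c "
from plan import *
st();plan([.433,.335,.26],97.2)"
```

```text
time: 8.15
eef_pos: [0.466, 0.0604, 0.2829]
ee_rot: [3.141, -0.0, 0.612]
contact_force: [0.5, 0.6, 0.7]
width: 0.0919
t 8.15 pos [0.466  0.0604 0.2829] rpy [ 1.7998e+02 -2.0000e-02  3.5040e+01] F [0.52 0.64 0.68] w 0.0919 q [-0.11 -0.25  1.91 -0.    1.48  0.85]
[0.0131, -0.0244, 0.0023, 0.0, -0.0, -6.22, -1]
[0.0156, -0.0228, 0.0023, 0.0, -0.0, -6.22, -1]
[0.018, -0.021, 0.0023, 0.0, -0.0, -6.22, -1]
[0.0202, -0.0189, 0.0023, 0.0, -0.0, -6.22, -1]
[0.0221, -0.0166, 0.0023, 0.0, -0.0, -6.22, -1]
[0.0238, -0.0141, 0.0023, 0.0, -0.0, -6.22, -1]
[0.0252, -0.0115, 0.0023, 0.0, -0.0, -6.22, -1]
[0.0263, -0.0087, 0.0023, 0.0, -0.0, -6.22, -1]
[0.027, -0.0058, 0.0023, 0.0, -0.0, -6.22, -1]
[0.0275, -0.0028, 0.0023, 0.0, -0.0, -6.22, -1]
```

```bash
python3 -m crank '[0.0131,-0.0244,0.0023,0,0,-6.22,-1,0.0156,-0.0228,0.0023,0,0,-6.22,-1,0.018,-0.021,0.0023,0,0,-6.22,-1,0.0202,-0.0189,0.0023,0,0,-6.22,-1,0.0221,-0.0166,0.0023,0,0,-6.22,-1,0.0238,-0.0141,0.0023,0,0,-6.22,-1,0.0252,-0.0115,0.0023,0,0,-6.22,-1,0.0263,-0.0087,0.0023,0,0,-6.22,-1,0.027,-0.0058,0.0023,0,0,-6.22,-1,0.0275,-0.0028,0.0023,0,0,-6.22,-1]'; python3 -c "
from plan import *
from h import *
st();p=ctrl.camera('wrist');save(p,'w4')
for n in ['long_probe_head','short_probe_head']:
  for o in ctrl.outline_of(p,n)[:3]:
    c=cloud(p,o['pixels']);print(n,o['score'],o['pixel'],o['pixels'].sum(),np.median(c,0) if len(c) else 0)
p=ctrl.camera('scene');save(p,'s4')
"
```

```text
time: 9.4
eef_pos: [0.4351, 0.3355, 0.2598]
ee_rot: [3.141, -0.0, 1.696]
contact_force: [0.5, 0.4, 0.1]
width: 0.0939
t 9.4 pos [0.4351 0.3355 0.2598] rpy [179.98  -0.    97.19] F [0.49 0.37 0.12] w 0.0939 q [ 0.45 -0.03  1.76 -0.    1.42  0.33]
long_probe_head 0.82 [266.2, 95.6] 922 [0.42103588 0.42785315 0.16999498]
long_probe_head 0.69 [275.7, 209.1] 1108 [0.43486749 0.34510129 0.18430071]
short_probe_head 0.9 [271.5, 295.7] 648 [0.44513655 0.26668976 0.17005845]
```

View pics/w4.png

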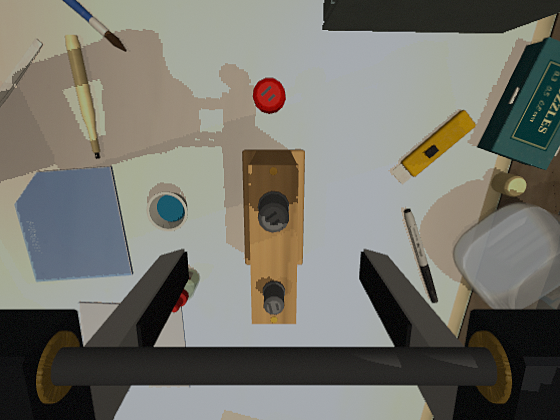

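View pics/s4.png

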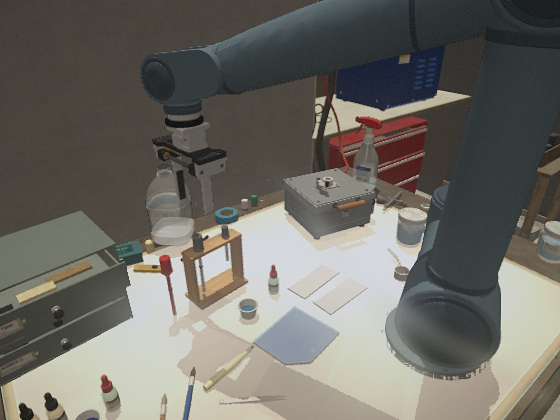

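```bash
python3 -c "
from plan import *
from h import *
p=ctrl.camera('wrist');save(p,'w4b',(215,130,345,250),6)
K=p['R'];print(np.array(p['R'])[2])
"
```

```text
[ 0.03278878 -0.26822469 -0.96279822]
```

View pics/w4b.png

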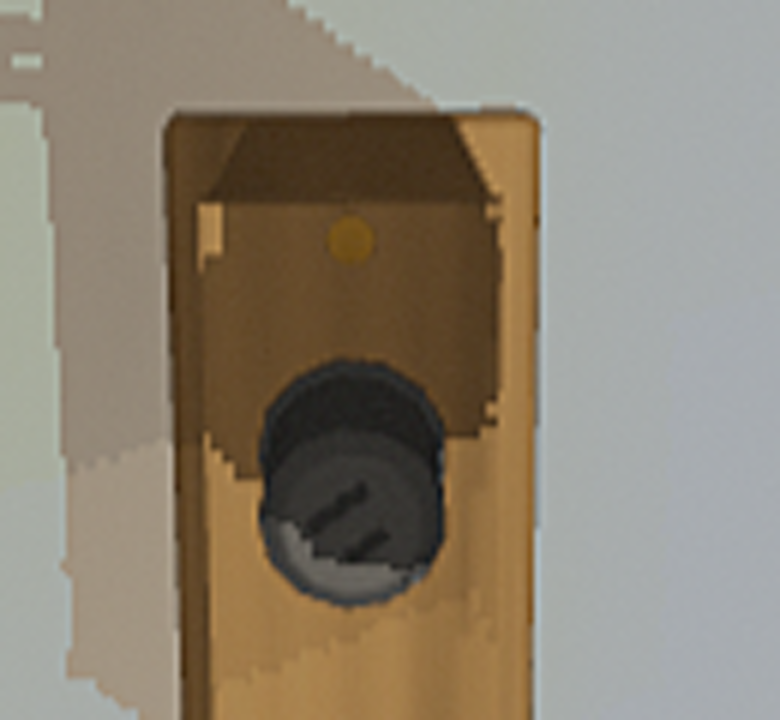

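```bash
python3 -c "
from plan import *
from h import *
p=ctrl.camera('wrist')
q=atz(p,[(273.8,216)],.185)[0];print(q)
print(atz(p,[(215+262/6,216),(215+444/6,216)],.185),)
plan([q[0],q[1],.153],97.2,n=10)"
```

```text
[0.43581272 0.34092549 0.185     ]
[[0.42456505 0.33957137 0.185     ]
 [0.44711033 0.34228564 0.185     ]]
[0.0007, 0.0001, 0.0107, 0.0, 0.0, -0.04, -1]
[0.0007, 0.0001, 0.0107, 0.0, 0.0, -0.04, -1]
[0.0007, 0.0001, 0.0107, 0.0, 0.0, -0.04, -1]
[0.0007, 0.0001, 0.0107, 0.0, 0.0, -0.04, -1]
[0.0007, 0.0001, 0.0107, 0.0, 0.0, -0.04, -1]
[0.0007, 0.0001, 0.0107, 0.0, 0.0, -0.04, -1]
[0.0007, 0.0001, 0.0107, 0.0, 0.0, -0.04, -1]
[0.0007, 0.0001, 0.0107, 0.0, 0.0, -0.04, -1]
[0.0007, 0.0001, 0.0107, 0.0, 0.0, -0.04, -1]
[0.0007, 0.0001, 0.0107, 0.0, 0.0, -0.04, -1]
```

```bash
python3 -m crank '[0.0005,0,0.0107,0,0,0,-1,0.0005,0,0.0107,0,0,0,-1,0.0005,0,0.0107,0,0,0,-1,0.0005,0,0.0107,0,0,0,-1,0.0005,0,0.0107,0,0,0,-1,0.0005,0,0.0107,0,0,0,-1,0.0005,0,0.0107,0,0,0,-1,0.0005,0,0.0107,0,0,0,-1,0.0005,0,0.0107,0,0,0,-1,0.0005,0,0.0107,0,0,0,-1]'; python3 -c "
from plan import *
from h import *
st();p=ctrl.camera('wrist');save(p,'w5')"
```

```text
time: 10.95
eef_pos: [0.4343, 0.3398, 0.152]
ee_rot: [3.142, -0.0, 1.69]
contact_force: [-0.4, 0.2, -0.5]
width: 0.0941
t 10.95 pos [0.4343 0.3398 0.152 ] rpy [180.    -0.    96.85] F [-0.41  0.2  -0.5 ] w 0.0941 q [0.46 0.07 1.86 0.   1.21 0.34]
```

View pics/w5.png

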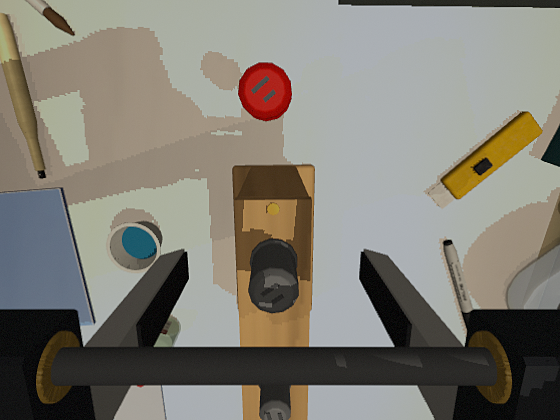

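```bash
python3 -c "
from plan import *
from h import *
p=ctrl.camera('wrist');save(p,'w5b',(215,210,335,330),6)
print(proj(p,[[.4343,.3398,.185],[.4358,.341,.185]]))"
```

```text
[[272.71870594 294.89570816]
 [276.30851064 292.8938188 ]]
```

View pics/w5b.png

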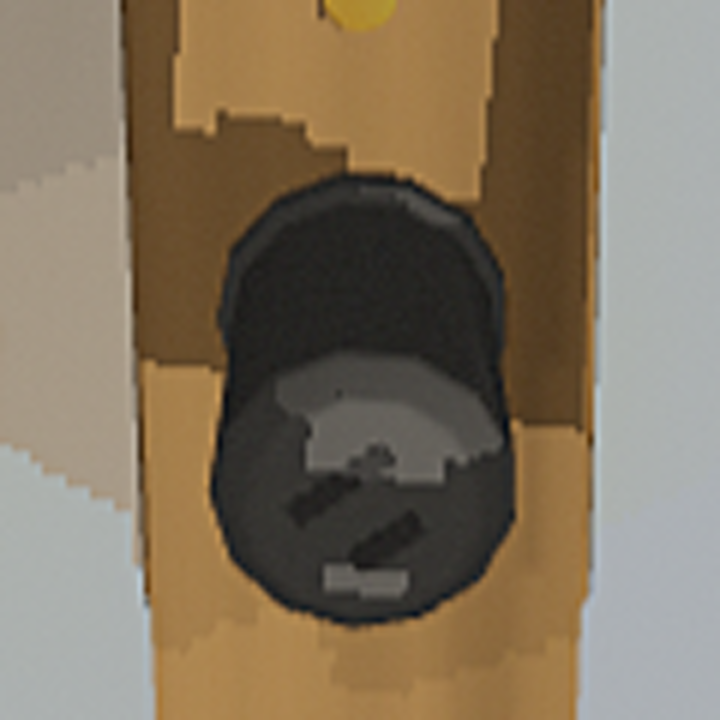

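```bash
python3 -m crank '[0.0018,0.0012,0,0,0,0,-1,0,0,0,0,0,0,1,0,0,0,0,0,0,1,0,0,0,0,0,0,1,0,0,0,0,0,0,1,0,0,0,0,0,0,1,0,0,0,0,0,0,1,0,0,0,0,0,0,1,0,0,0,0,0,0,1,0,0,0,0,0,0,1]'; python3 -c "
from plan import *
from h import *
st();p=ctrl.camera('wrist');save(p,'w6')"
```

```text
time: 12.3
eef_pos: [0.4353, 0.3417, 0.1526]
ee_rot: [-3.141, 0.0, 1.69]
contact_force: [-1.2, -1.9, -0.0]
width: 0.0239
t 12.3 pos [0.4353 0.3417 0.1526] rpy [-179.99    0.     96.85] F [-1.16 -1.95 -0.03] w 0.0239 q [0.46 0.07 1.85 0.   1.22 0.34]
```

View pics/w6.png

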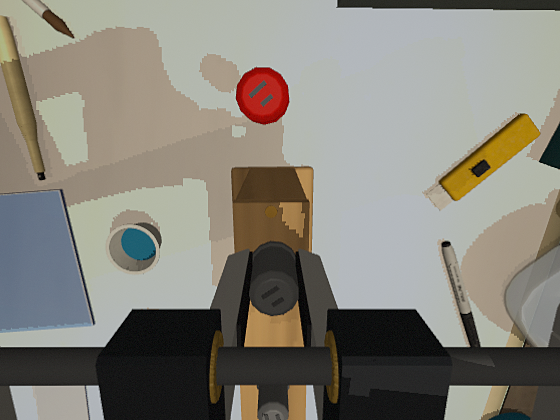

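```bash
python3 -m crank '[0,0,-0.006,0,0,0,1,0,0,-0.015,0,0,0,1,0,0,-0.02,0,0,0,1,0,0,-0.022,0,0,0,1,0,0,-0.025,0,0,0,1,0,0,-0.025,0,0,0,1,0,0,-0.025,0,0,0,1,0,0,-0.025,0,0,0,1,0,0,-0.02,0,0,0,1,0,0,-0.012,0,0,0,1]'; python3 -c "
from plan import *
from h import *
st();p=ctrl.camera('wrist');save(p,'w7');p=ctrl.camera('scene');save(p,'s7');save(p,'s7b',(120,80,280,330),3.2)"
```

```text
time: 13.6
eef_pos: [0.4356, 0.3419, 0.3497]
ee_rot: [3.14, -0.001, 1.69]
contact_force: [0.3, 0.1, -0.9]
width: 0.0236
t 13.6 pos [0.4356 0.3419 0.3497] rpy [ 1.7988e+02 -4.0000e-02  9.6850e+01] F [ 0.3   0.15 -0.93] w 0.0236 q [ 0.46 -0.07  1.63 -0.    1.57  0.34]
```

View pics/w7.png

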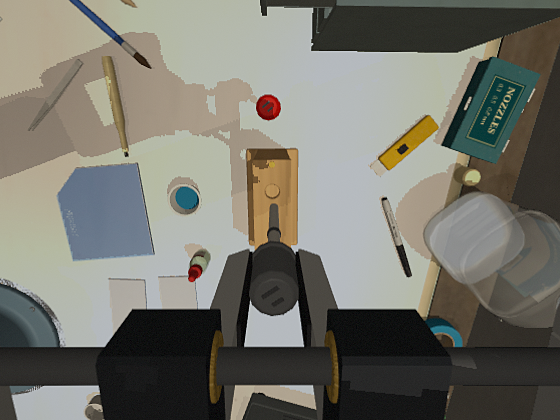

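View pics/s7.png

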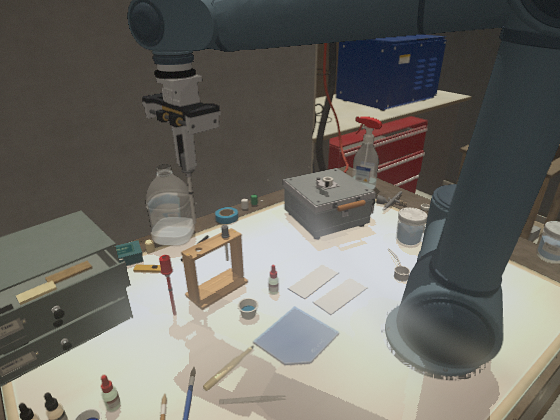

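```bash
python3 -c "
from plan import *
from h import *
p=ctrl.camera('wrist');save(p,'w7b',(225,180,325,300),6)
s=ctrl.read_state();P=np.array(s['eef_pos']);dz=P[2]-.1526
X=[[P[0],P[1],z+dz] for z in (.015,.092,.095,.098,.145,.185)]
print(proj(p,X))"
```

```text
[[271.37815733 204.25080974]
 [271.05612662 229.95631234]
 [271.03973235 231.26462725]
 [271.02295657 232.6033556 ]
 [270.69779266 258.54530367]
 [270.28000915 291.85833217]]
```

View pics/w7b.png

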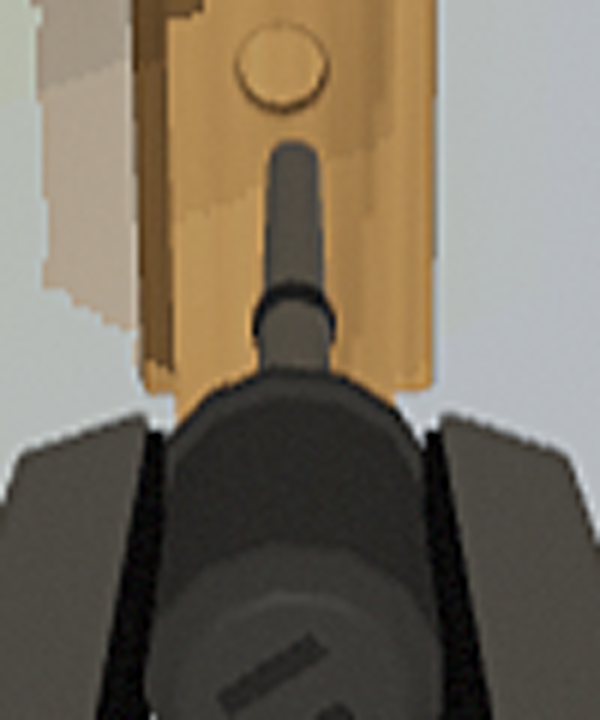

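```bash
python3 -m crank '[-0.02,0.0024,0,0,0,0,1,-0.035,0.0024,0,0,0,0,1,-0.045,0.0024,0,0,0,0,1,-0.045,0.0024,0,0,0,0,1,-0.045,0.0024,0,0,0,0,1,-0.045,0.0024,0,0,0,0,1,-0.045,0.0024,0,0,0,0,1,-0.045,0.0024,0,0,0,0,1,-0.045,0.0024,0,0,0,0,1,-0.045,0.0024,0,0,0,0,1]'; python3 -m crank '[-0.04,0.003,0,0,0,0,1,-0.03,0.003,0,0,0,0,1,-0.02,0,0,0,0,0,1,-0.0117,0,0,0,0,0,1,0,0,0.004,0,0,0,1,0,0,0.006,0,0,0,1,0,0,0.006,0,0,0,1,0,0,0.006,0,0,0,1,0,0,0,0,0,0,1,0,0,0,0,0,0,1]'; python3 -c "
from plan import *
from h import *
st();p=ctrl.camera('wrist');save(p,'w8');save(p,'w8b',(215,140,335,260),6)
p=ctrl.camera('scene');save(p,'s8');save(p,'s8b',(280,120,380,230),6)
p=ctrl.camera('top');save(p,'t8')"
```

```text
time: 15.0
eef_pos: [0.5078, -0.0698, 0.3465]
ee_rot: [-3.14, -0.001, 1.689]
contact_force: [0.3, 0.2, -0.4]
width: 0.0235
time: 16.25
eef_pos: [0.5268, -0.1676, 0.3258]
ee_rot: [3.141, 0.0, 1.691]
contact_force: [0.0, -0.0, -0.8]
width: 0.0233
t 16.25 pos [ 0.5268 -0.1676  0.3258] rpy [1.7999e+02 1.0000e-02 9.6860e+01] F [ 0.02 -0.02 -0.75] w 0.0233 q [-0.51 -0.06  1.67 -0.    1.53 -0.63]
```

View pics/w8.png

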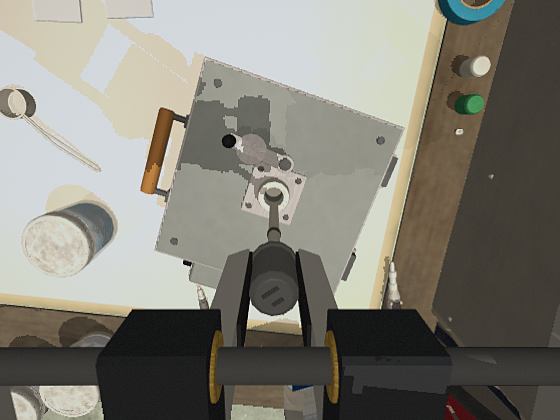

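View pics/s8b.png

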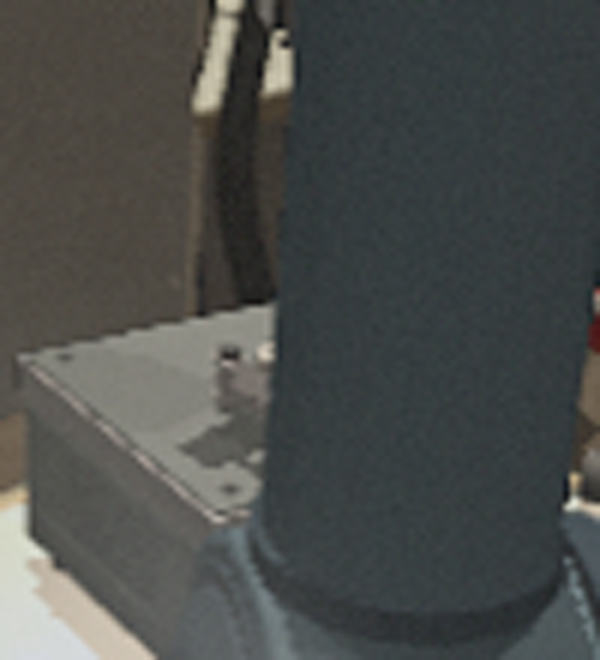

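View pics/w8b.png

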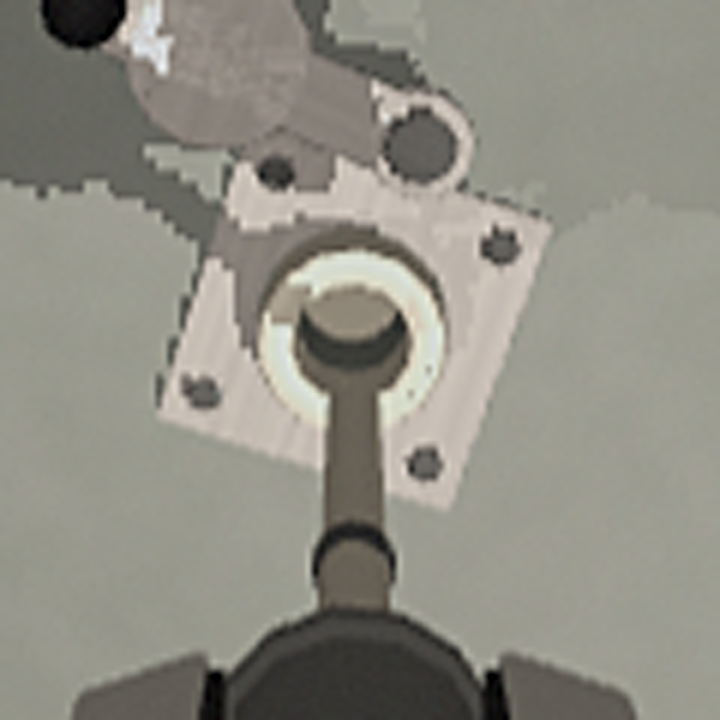

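```bash
cat > fit.py <<'E'
from plan import *
from h import *
from scipy.optimize import least_squares
def ringfit(p,pts,z=.152,rad=.0165):
    q=atz(p,pts,z)[:,:2]; f=least_squares(lambda c:np.linalg.norm(q-c,axis=1)-rad,q.mean(0),loss="soft_l1",f_scale=.0005); return f.x,f.fun
E
python3 -c "
from fit import *
p=ctrl.camera('wrist')
c=np.array([(260,340),(443,340),(350,250),(290,275),(415,275),(275,390),(430,390)])/6+[215,140]
m,e=ringfit(p,c);print('mouth meas',m,np.round(e*1000,1))
s=ctrl.read_state();P=np.array(s['eef_pos']);dz=P[2]-.1526
print(proj(p,[[P[0],P[1],z+dz] for z in (.015,.019,.095,.145,.185)]+[[m[0],m[1],.152]]))
# bias in tool y: lateral 
Y=R.from_euler('xyz',s['ee_rot']).as_matrix()
print('tip meas', atz(p,[(274,204.5)],.019+dz), 'ring', atz(p,[(215+355/6,140+555/6)],.095+dz))
print('tool-frame mouth-TCP',(np.r_[m,0]-np.r_[P[:2],0])@Y)
"

```

```text
mouth meas [ 0.52859213 -0.1695638 ] [-0.7 -1.   0.  -0.4 -0.3 -1.1 -1. ]
[[272.10629734 204.27436429]
 [272.09279092 205.33076513]
 [271.75709891 231.58240093]
 [271.40345814 259.22845722]
 [270.97025771 293.08129639]
 [273.69586518 197.5788263 ]]
tip meas [[ 0.52848748 -0.16680409  0.192367  ]] ring [[ 0.52862503 -0.16826372  0.268367  ]]
tool-frame mouth-TCP [-1.96932176e-03  1.51690188e-03  1.28264572e-06]
```

```bash
python3 -m crank '[0,0,0,0,0,9,1,0,0,0,0,0,9,1,0,0,0,0,0,9,1,0,0,0,0,0,9,1,0,0,0,0,0,9,1,0,0,0,0,0,9,1,0,0,0,0,0,9,1,0,0,0,0,0,9,1,0,0,0,0,0,9,1,0,0,0,0,0,9,1]'; python3 -c "
from plan import *
from h import *
st();p=ctrl.camera('wrist');save(p,'w9');save(p,'w9b',(215,140,335,260),6)
"
```

```text
time: 17.7
eef_pos: [0.5268, -0.1678, 0.3258]
ee_rot: [3.141, -0.0, 0.114]
contact_force: [-0.3, 0.1, -0.6]
width: 0.0234
t 17.7 pos [ 0.5268 -0.1678  0.3258] rpy [ 1.7999e+02 -1.0000e-02  6.5500e+00] F [-0.33  0.14 -0.62] w 0.0234 q [-0.51 -0.06  1.67  0.    1.53  0.94]
```

View pics/w9b.png

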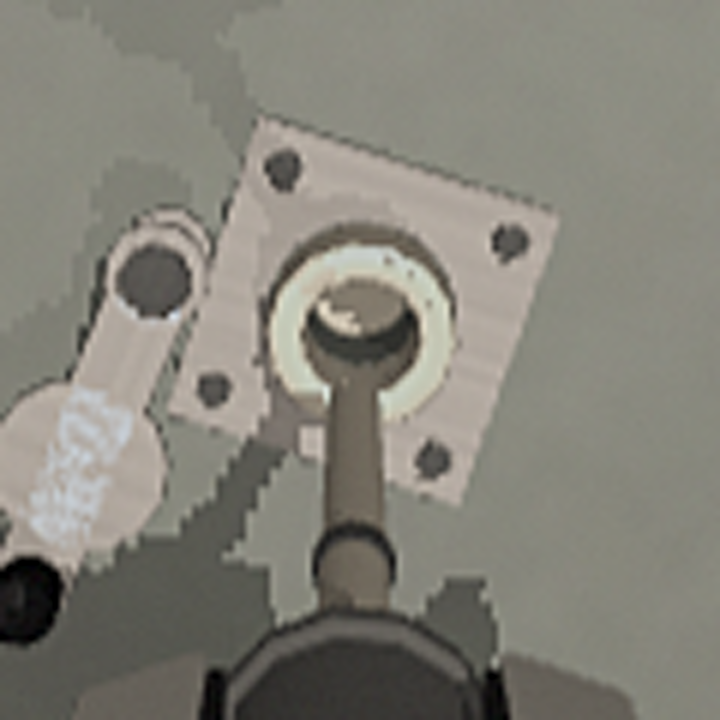

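```bash
python3 -c "
from fit import *
p=ctrl.camera('wrist')
c=np.array([(270,335),(455,335),(362,243),(302,270),(423,268),(284,384),(441,384)])/6+[215,140]
m,e=ringfit(p,c,rad=.0158);print('mouth meas',m,np.round(e*1000,1))
s=ctrl.read_state();P=np.array(s['eef_pos']);Y=R.from_euler('xyz',s['ee_rot']).as_matrix()
print((np.r_[m,0]-np.r_[P[:2],0])@Y)
def XY(d): 
  a=np.radians(d);return np.array([[np.cos(a),np.sin(a)],[np.sin(a),-np.cos(a)]]).T
def solve(ms):
  A=[];b=[]
  for y,mm in ms: A.append(np.c_[np.eye(2),XY(y)]);b.append(mm)
  x,res,_,_=np.linalg.lstsq(np.vstack(A),np.hstack(b),rcond=None);print(np.round(x*1000,2),np.round((np.vstack(A)@x-np.hstack(b))*1000,2))
solve([(96.86,[.52859,-.16956]),(6.55,m)])
solve([(96.86,[.52859,-.16956]),(6.55,m),(-21.64,[.52821,-.16902])])
solve([(96.86,[.52859,-.16956]),(6.55,m),(-21.64,[.52821,-.16902]),(64,[.52773,-.16763])])
"

```

```text
mouth meas [ 0.52749166 -0.16946166] [ 0.  -0.1  0.4 -0.3 -0.1  0.  -0. ]
[5.00791901e-04 1.75163159e-03 4.22083071e-07]
[ 5.2809e+02 -1.6896e+02 -6.5000e-01  4.3000e-01] [-0.  0. -0.  0.]
[ 5.2839e+02 -1.6916e+02 -5.2000e-01  9.0000e-02] [-0.05 -0.11  0.39  0.15 -0.34 -0.04]
[ 5.2797e+02 -1.6886e+02 -1.0000e-02  9.0000e-02] [-0.53  0.7   0.48  0.51 -0.28  0.07  0.32 -1.28]
```

```bash
python3 -c "
from fit import *
p=ctrl.camera('wrist')
s=ctrl.read_state();P=np.array(s['eef_pos']);dz=P[2]-.1526
print(proj(p,[[P[0],P[1],z+dz] for z in (.015,.019,.095,.145,.185)]+[[P[0],P[1],.152],[.52749,-.16946,.152]]))
v,u=np.mgrid[0:420,0:560]
z=p['z_map'];c=world(p,np.c_[u.ravel(),v.ravel()],z.ravel()).reshape(420,560,3)
# sheath by depth: points between tip and head
S=(c[...,2]>.195)&(c[...,2]<.31)&(u>240)&(u<310)&(v>150)&(v<280)&(np.linalg.norm(c[...,:2]-P[:2],axis=-1)<.02)
print(S.sum())
for r in range(198,245,3):
  w=np.nonzero(S[r])[0]
  if len(w): print(r,w.min(),w.max(),np.round(c[r][w].mean(0),4))
M=(abs(c[...,2]-.152)<.004)&(np.linalg.norm(c[...,:2]-[.528,-.169],axis=-1)<.025)
q=c[M];print(len(q),q.mean(0),cv2.minEnclosingCircle((q[:,:2]*1000).astype(np.float32)))
"

```

```text
[[273.78860687 205.24688111]
 [273.79161708 206.31121157]
 [273.86641968 232.75560713]
 [273.94519278 260.59580475]
 [274.04164752 294.6741314 ]
 [273.76427979 196.64505239]
 [275.47777232 196.15782565]]
392
204 271 276 [ 0.5302 -0.1671  0.1975]
207 270 277 [ 0.5298 -0.1671  0.2068]
210 269 278 [ 0.5293 -0.1672  0.2152]
213 269 278 [ 0.5294 -0.1672  0.225 ]
216 269 278 [ 0.5296 -0.1672  0.2348]
219 269 278 [ 0.5297 -0.1672  0.2436]
222 269 278 [ 0.5295 -0.167   0.2512]
225 269 278 [ 0.5297 -0.1672  0.2594]
228 269 278 [ 0.5306 -0.1671  0.2693]
231 267 280 [ 0.5295 -0.1672  0.2725]
234 267 280 [ 0.5291 -0.1672  0.2779]
237 268 279 [ 0.5294 -0.1672  0.285 ]
240 268 279 [ 0.5296 -0.1672  0.2915]
459 [ 0.53022326 -0.16847405  0.15228775] ((528.4685668945312, -168.3054656982422), 16.38041114807129)
```

```bash
python3 -m crank '[-0.0005,0.0014,0,0,0,0,1,0,0,0,0,0,0,1,0,0,0.004,0,0,0,1,0,0,0.004,0,0,0,1,0,0,0.004,0,0,0,1,0,0,0.004,0,0,0,1,0,0,0.004,0,0,0,1,0,0,0.003,0,0,0,1,0,0,0.001,0,0,0,1,0,0,0,0,0,0,1]'; python3 -c "
from plan import *
from h import *
st();p=ctrl.camera('wrist');save(p,'w10');save(p,'w10b',(215,140,335,260),6)
"
```

```text
time: 19.1
eef_pos: [0.5264, -0.1692, 0.3017]
ee_rot: [3.142, -0.0, 0.12]
contact_force: [0.0, 0.6, 0.1]
width: 0.0235
t 19.1 pos [ 0.5264 -0.1692  0.3017] rpy [180.    -0.     6.85] F [0.02 0.61 0.06] w 0.0235 q [-0.52 -0.05  1.7   0.    1.49  0.94]
```

View pics/w10b.png

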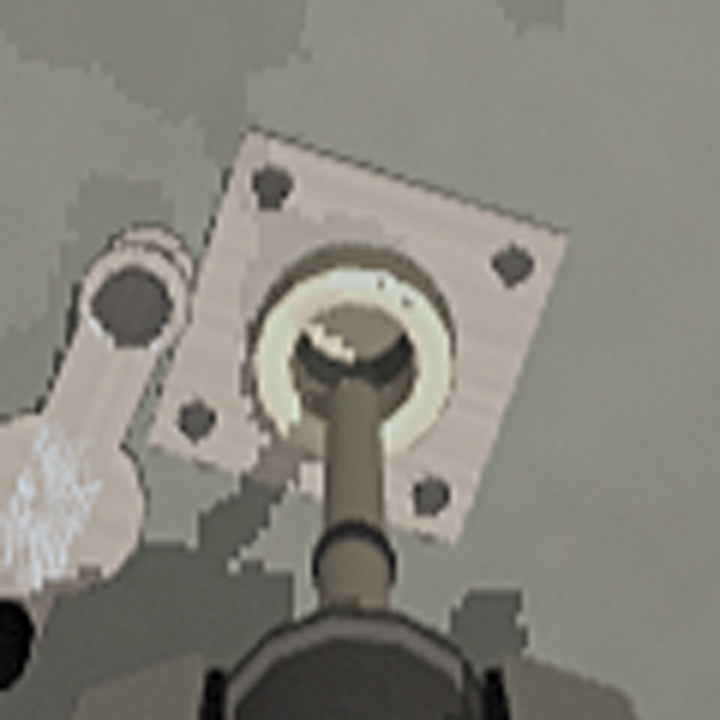

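```bash
python3 -m crank '[0,0,0,0,0,-9,1,0,0,0,0,0,-9,1,0,0,0,0,0,-9,1,0,0,0,0,0,-9,1,0,0,0,0,0,-9,1,0,0,0,0,0,-9,1,0,0,0,0,0,-9,1,0,0,0,0,0,-9,1,0,0,0,0,0,-9,1,0,0,0,0,0,-9,1]'; python3 -c "
from plan import *
from h import *
st();p=ctrl.camera('wrist');save(p,'w11');save(p,'w11b',(215,140,335,260),6)
"
```

```text
time: 20.4
eef_pos: [0.5265, -0.1692, 0.3019]
ee_rot: [3.141, 0.0, 1.695]
contact_force: [-0.4, -0.4, -0.2]
width: 0.0234
t 20.4 pos [ 0.5265 -0.1692  0.3019] rpy [1.7998e+02 2.0000e-02 9.7140e+01] F [-0.37 -0.39 -0.2 ] w 0.0234 q [-0.52 -0.05  1.7   0.    1.49 -0.64]
```

View pics/w11b.png

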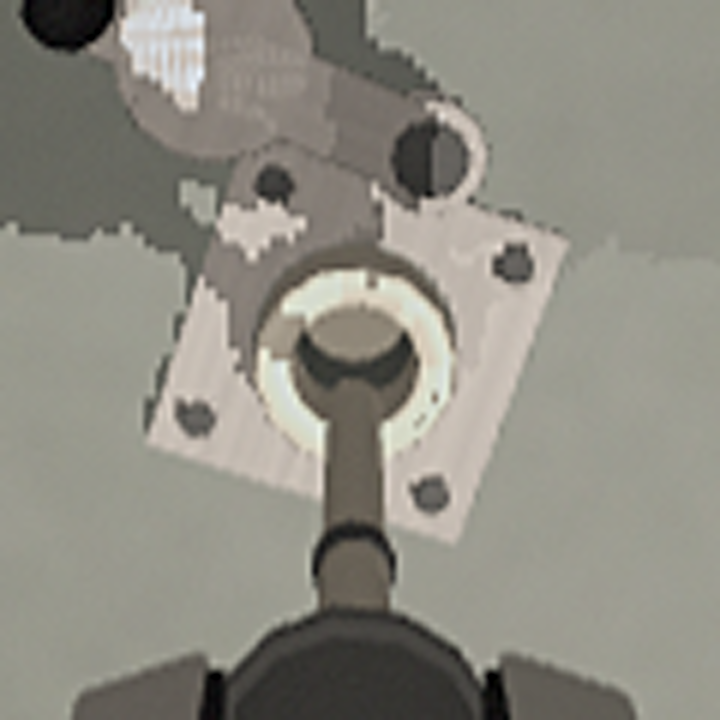

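```bash
python3 -m crank '[0,0.0003,0.003,0,0,0,1,0,0,0.004,0,0,0,1,0,0,0.004,0,0,0,1,0,0,0.004,0,0,0,1,0,0,0.004,0,0,0,1,0,0,0.004,0,0,0,1,0,0,0.004,0,0,0,1,0,0,0.004,0,0,0,1,0,0,0.003,0,0,0,1,0,0,0,0,0,0,1]'; python3 -c "
from plan import *
from h import *
st();p=ctrl.camera('wrist');save(p,'w12');save(p,'w12b',(215,160,335,280),6)
"
```

```text
time: 21.7
eef_pos: [0.5266, -0.1691, 0.2673]
ee_rot: [-3.141, -0.0, 1.69]
contact_force: [-0.6, -0.2, -1.0]
width: 0.0232
t 21.7 pos [ 0.5266 -0.1691  0.2673] rpy [-1.7998e+02 -2.0000e-02  9.6850e+01] F [-0.59 -0.17 -1.03] w 0.0232 q [-0.52 -0.03  1.74  0.    1.43 -0.64]
```

View pics/w12b.png

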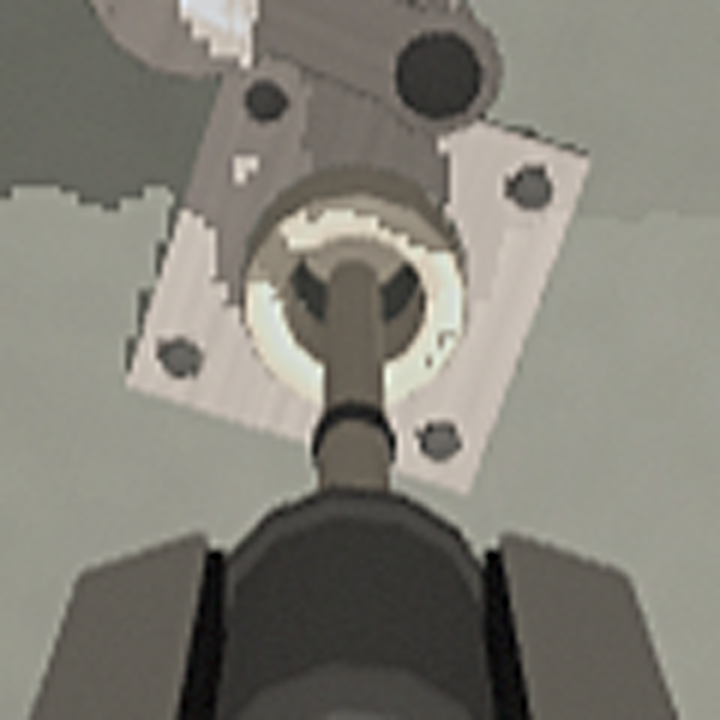

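```bash
python3 -m crank '[0,0.0003,0.004,0,0,0,1,0,0,0.007,0,0,0,1,0,0,0.007,0,0,0,1,0,0,0.007,0,0,0,1,0,0,0.007,0,0,0,1,0,0,0.007,0,0,0,1,0,0,0.007,0,0,0,1,0,0,0.006,0,0,0,1,0,0,0.0035,0,0,0,1,0,0,0,0,0,0,1]'; python3 -c "
from plan import *
from h import *
st();p=ctrl.camera('wrist');save(p,'w13');save(p,'w13b',(215,190,335,310),6);p=ctrl.camera('scene');save(p,'s13');save(p,'s13b',(270,120,390,220),6)
"
```

```text
time: 23.0
eef_pos: [0.5269, -0.169, 0.2119]
ee_rot: [-3.141, -0.0, 1.69]
contact_force: [0.1, 0.2, -1.6]
width: 0.0232
t 23.0 pos [ 0.5269 -0.169   0.2119] rpy [-1.7998e+02 -1.0000e-02  9.6850e+01] F [ 0.14  0.17 -1.56] w 0.0232 q [-0.52  0.01  1.8  -0.    1.33 -0.63]
```

View pics/w13b.png

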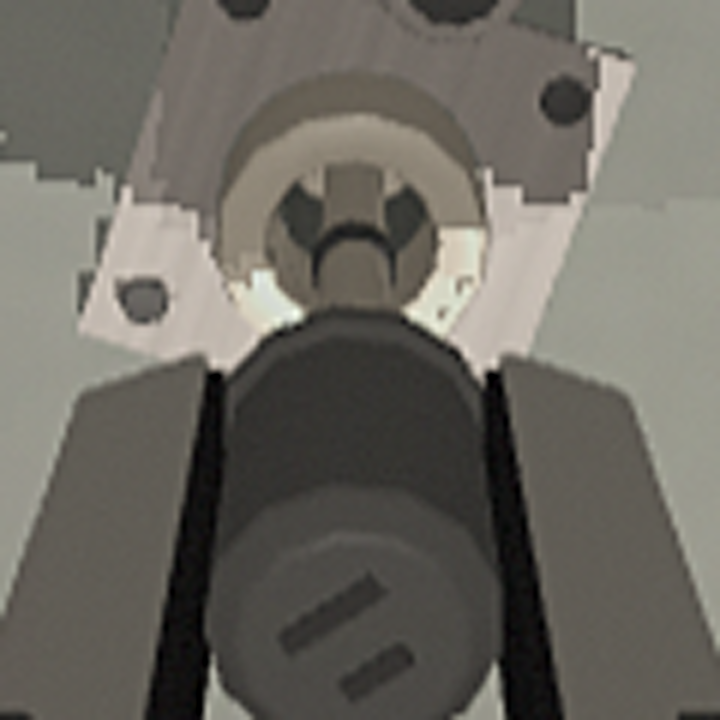

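View pics/s13b.png

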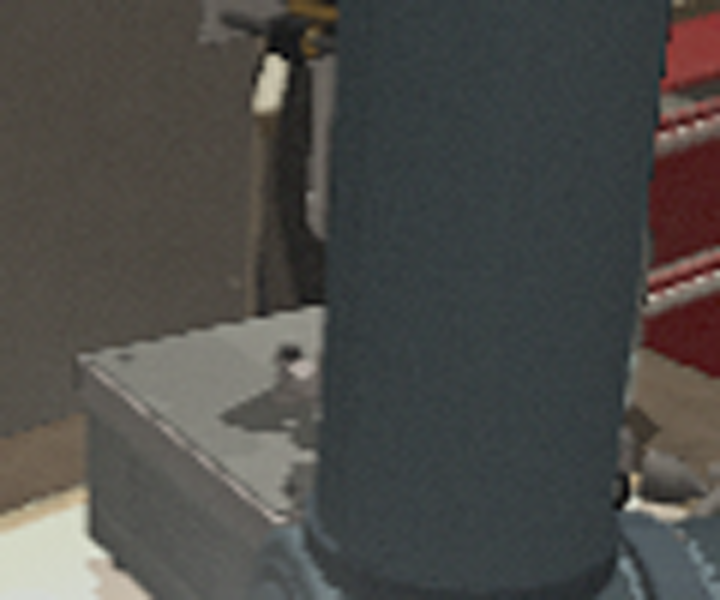

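```bash
python3 -c "
from fit import *
p=ctrl.camera('wrist')
s=ctrl.read_state();P=np.array(s['eef_pos']);dz=P[2]-.1526
for z in (.092,.095,.098,.145,.149,.185): print(z+dz,(proj(p,[[P[0],P[1],z+dz]])-[215,190])*6)
print((proj(p,[[P[0],P[1],.152]])-[215,190])*6)
a=np.linspace(0,2*np.pi,9)[:-1]
c=np.array([(217,230),(488,232),(353,112),(268,235),(438,235),(350,165)])/6+[215,190]
m,e=ringfit(p,c[:3],rad=.016);print(m,e,(proj(p,[[m[0],m[1],.152]])-[215,190])*6)
m,e=ringfit(p,c[3:],rad=.0098);print(m,e,(proj(p,[[m[0],m[1],.152]])-[215,190])*6)
print(np.array(P))
for z,rad in ((.092+dz,.005),(.098+dz,.005),(.145+dz,.0135),(.185+dz,.012)):
  q=(proj(p,np.c_[P[0]+rad*np.cos(a),P[1]+rad*np.sin(a),0*a+z])-[215,190])*6; print(z,q.min(0),q.max(0))
"

```

```text
0.15188827138538066 [[341.06354458 241.91661179]]
0.15488827138538067 [[340.96400602 249.86693656]]
0.15788827138538067 [[340.8621386  258.00313882]]
0.20488827138538065 [[338.88515488 415.87947016]]
0.20888827138538066 [[338.6751158  432.64965286]]
0.24488827138538066 [[336.33805066 619.21021959]]
[[341.0598783  242.20944711]]
[ 0.52851569 -0.16895683] [ 1.70733562e-04  1.70607174e-04 -2.69413831e-05] [[352.43255982 241.76723407]]
[ 0.52861069 -0.16916221] [ 3.71777144e-04  3.67338892e-04 -6.25982547e-05] [[353.01704477 243.48603271]]
[ 0.52717759 -0.16917412  0.21248827]
0.15188827138538066 [299.37036374 202.08461046] [382.70222908 281.33004878]
0.15788827138538067 [298.19349196 217.32232365] [383.47372674 298.24675258]
0.20488827138538065 [197.62293963 282.57452642] [479.52556776 544.52938254]
0.24488827138538066 [181.10349403 476.53350286] [490.82457223 756.45567796]
```

```bash
cat > dep.py <<'E'
from fit import *
def dep(p):
    s=ctrl.read_state();P=np.array(s['eef_pos']);M=R.from_euler('xyz',s['ee_rot']).as_matrix()
    v,u=np.mgrid[0:420,0:560]
    c=world(p,np.c_[u.ravel(),v.ravel()],p['z_map'].ravel()).reshape(420,560,3)
    t=(c-P)@M   # tool frame
    rim=(abs(c[...,2]-.152)<.004)&(np.hypot(t[...,0],t[...,1])<.024)&(np.hypot(t[...,0],t[...,1])>.009)
    q=t[rim]; cc=cv2.minEnclosingCircle((q[:,:2]*1000).astype(np.float32)); print('rim tool xy mm',np.round(cc[0],2),round(cc[1],2),'z',np.round(np.median(c[rim][:,2]),4),len(q))
    # annulus fit by kasa on outer edge
    ang=np.degrees(np.arctan2(q[:,1]-cc[0][1]/1e3,q[:,0]-cc[0][0]/1e3))
    print('angles',np.histogram(ang,8,(-180,180))[0])
    return P,M,c,t,u,v
E
python3 -c "
from dep import *
p=ctrl.camera('wrist');P,M,c,t,u,v=dep(p)
for r in range(205,305,4):
  row=t[r,255:295]*1000
  k=np.abs(row[:,1]-2)<3.0
  print(r,np.round(row[k].mean(0),1),np.round(row[k].std(0),1),'wz',np.round(c[r,255:295][k][:,2].mean(),4))
"

```

```text
rim tool xy mm [1.13 0.55] 16.36 z 0.1524 834
angles [ 28 118 123 142 143 130 122  28]
205 [16.9  1.9 67.6] [0.3 1.7 1.4] wz 0.1448
209 [15.9  1.9 60.1] [0.1 1.6 0.4] wz 0.1524
213 [13.1  1.9 59.8] [0.2 1.6 0.8] wz 0.1527
217 [ 2.2  2.  87.3] [0.9 1.8 3. ] wz 0.1252
221 [ 2.2  2.  76.4] [0.7 1.7 2.5] wz 0.1361
225 [10.8  1.9 38.6] [24.1  1.6 77.3] wz 0.1739
229 [ 2.8  1.9 54.9] [0.2 1.6 0.8] wz 0.1576
233 [11.9  1.9 19.3] [25.3  1.5 75.4] wz 0.1932
237 [ 2.1  2.2 40. ] [0.7 1.7 2.1] wz 0.1725
241 [12.   1.7  5. ] [0.2 1.6 0.6] wz 0.2075
245 [10.8  2.   1.9] [0.2 1.7 0.5] wz 0.2106
249 [10.4  2.  -3.1] [0.2 1.7 0.6] wz 0.2156
253 [10.4  2.  -8.9] [0.3 1.6 0.7] wz 0.2214
257 [ 10.5   2.2 -14.4] [0.3 1.7 0.8] wz 0.2269
261 [ 10.3   2.2 -19.1] [0.4 1.7 0.8] wz 0.2316
265 [ 10.3   1.9 -23.9] [0.2 1.8 0.5] wz 0.2364
269 [ 10.3   1.9 -28.6] [0.3 1.7 0.6] wz 0.2411
273 [  9.5   1.9 -31. ] [0.3 1.7 0.6] wz 0.2435
277 [ 13.5   1.8 -43.7] [18.9  1.7 39.4] wz 0.2562
281 [  6.5   1.9 -33.2] [0.2 1.7 0.5] wz 0.2457
285 [  4.5   1.9 -33.2] [0.2 1.7 0.4] wz 0.2457
289 [  2.7   1.9 -33.6] [0.3 1.7 0.5] wz 0.2461
293 [  0.6   1.9 -33.3] [0.3 1.7 0.5] wz 0.2458
297 [ -1.4   1.9 -33.5] [0.3 1.7 0.5] wz 0.246
301 [  2.8   2.  -44.7] [22.   1.6 39.1] wz 0.2571
```

```bash
python3 -m crank '[0.0007,0,0,0,0,0,1,0.0007,-0.0003,0,0,0,0,1,0.0007,0,0,0,0,0,1,0.0005,0,0,0,0,0,1,0,0,0.0012,0,0,0,1,0,0,0.0012,0,0,0,1,0,0,0.001,0,0,0,1,0,0,0,0,0,0,1,0,0,0,0,0,0,1,0,0,0,0,0,0,1]'; python3 -c "
from dep import *
st()
p=ctrl.camera('wrist');save(p,'w14');save(p,'w14b',(215,190,335,310),6);P,M,c,t,u,v=dep(p)
def med(a): return np.round(np.median(a,0),1)
for r in range(205,310,4):
  row=t[r,255:295]*1000
  k=np.abs(row[:,1]-2)<3.0
  print(r,med(row[k]),'wz',np.round(np.median(c[r,255:295][k][:,2]),4))
"
```

```text
time: 24.45
eef_pos: [0.5264, -0.1665, 0.2088]
ee_rot: [3.142, 0.0, 1.69]
contact_force: [-0.9, 0.1, -1.1]
width: 0.0235
t 24.45 pos [ 0.5264 -0.1665  0.2088] rpy [180.     0.    96.85] F [-0.88  0.11 -1.15] w 0.0235 q [-0.51  0.01  1.81  0.    1.32 -0.63]
rim tool xy mm [-1.57  0.99] 16.36 z 0.1524 745
angles [  0 108 122 133 139 129 114   0]
205 [15.   1.9 74.9] wz 0.1339
209 [14.2  1.9 66.6] wz 0.1422
213 [13.7  1.9 57.2] wz 0.1516
217 [11.4  1.9 55.4] wz 0.1534
221 [ 7.9  2.  57.2] wz 0.1516
225 [ 2.5  1.9 65.3] wz 0.1435
229 [ 2.8  1.9 54.9] wz 0.1539
233 [ 2.4  1.9 47.4] wz 0.1614
237 [ 2.4  1.9 39.1] wz 0.1697
241 [12.   1.5  5. ] wz 0.2038
245 [10.8  2.   1.8] wz 0.207
249 [10.4  2.  -3.2] wz 0.212
253 [10.3  2.  -8.6] wz 0.2174
257 [ 10.3   2.2 -14. ] wz 0.2228
261 [ 10.3   1.7 -19.3] wz 0.2281
265 [ 10.4   1.9 -24.2] wz 0.233
269 [ 10.1   1.9 -28.2] wz 0.237
273 [  9.4   1.9 -31. ] wz 0.2398
277 [  8.    1.9 -32.3] wz 0.2411
281 [  6.6   1.9 -33.4] wz 0.2422
285 [  4.5   1.9 -33.3] wz 0.2421
289 [  2.3   1.9 -32.9] wz 0.2417
293 [  0.4   1.9 -33.2] wz 0.242
297 [ -1.6   1.9 -33.3] wz 0.2421
301 [ -3.5   1.6 -33.5] wz 0.2423
305 [ -5.7   1.9 -33.2] wz 0.242
309 [ -8.    1.9 -32.9] wz 0.2417
```

View pics/w14b.png

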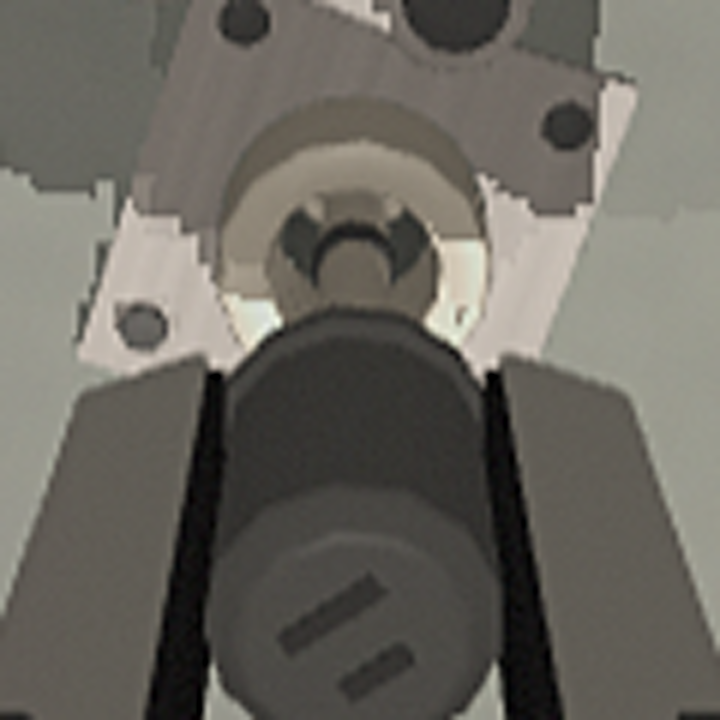

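```bash
cat > rim.py <<'E'
from dep import *
def rims(n=4):
    T=[]
    for _ in range(n):
        p=ctrl.camera('wrist');s=ctrl.read_state();P=np.array(s['eef_pos']);M=R.from_euler('xyz',s['ee_rot']).as_matrix()
        v,u=np.mgrid[0:420,0:560]
        T.append((world(p,np.c_[u.ravel(),v.ravel()],p['z_map'].ravel()).reshape(420,560,3)-P)@M)
    t=np.median(T,0); wz=P[2]-t[...,2]
    zr=.1523
    for tol in (.0015,.0025):
        rim=(abs(wz-zr)<tol)&(np.hypot(t[...,0],t[...,1])<.024)&(np.hypot(t[...,0]+.0015,t[...,1]-.0017)>.0065)
        q=t[rim][:,:2]*1000
        def cost(c):
            r=np.hypot(q[:,0]-c[0],q[:,1]-c[1]); return np.mean(np.clip(r-16.3,0,2)**2+np.clip(10.2-r,0,2)**2)
        g=[(cost((x,y)),x,y) for x in np.arange(-4,3,.1) for y in np.arange(-1,4,.1)]
        g.sort(); best=[(x,y) for cst,x,y in g if cst<g[0][0]+.004]
        print(tol,len(q),'best',g[0],'plateau mean',np.mean(best,0),np.ptp(best,axis=0),'z',np.median(wz[rim]))
    hx=t[251:264,262:288]*1000; h=np.hypot(0,0)
    for nm,rows,rad in (('head',slice(249,266),12),('sheath',slice(232,238),4),('ring?',slice(227,230),5)):
        a=t[rows,255:293].reshape(-1,3)*1000; 
        a=a[(abs(a[:,0])<14)&(abs(a[:,1]-1.8)<rad*.85)]
        f=least_squares(lambda c:np.hypot(a[:,0]-c[0],a[:,1]-c[1])-rad,[-1.5,1.8],loss='soft_l1',f_scale=.5);print(nm,len(a),np.round(f.x,2),'z',np.round(np.median(a[:,2]),1))
    top=t[286:300,262:288].reshape(-1,3);print('top wz',P[2]-np.median(top[:,2]))
rims()
st()
E
python3 rim.py
```

```text
0.0015 709 best (np.float64(0.001303876774297806), np.float64(-1.9999999999999982), np.float64(1.1999999999999993)) plateau mean [-1.92647059  1.16470588] [1.  0.7] z 0.15254038377540485
0.0025 741 best (np.float64(0.0029854740460758577), np.float64(-1.8999999999999981), np.float64(1.0999999999999996)) plateau mean [-1.88627451  1.12156863] [0.8 0.6] z 0.15250648297638855
head 625 [-1.54  1.21] z -11.1
sheath 60 [-1.23  1.18] z 45.3
ring? 33 [-1.56  1.24] z 56.2
top wz 0.24208729881917998
t 24.7 pos [ 0.5264 -0.1666  0.2088] rpy [180.     0.    96.85] F [ 0.89  0.3  -0.09] w 0.0237 q [-0.51  0.01  1.81 -0.    1.32 -0.63]
```

```bash
python3 - <<'E'
from h import *
p=ctrl.camera("top");save(p,"t15")
for t in ["short_probe_head","jar_frit_mid","tape_mid","medium_mid","cup_mid"]:
    for o in ctrl.outline_of(p,t)[:2]:
        c=cloud(p,o["pixels"]);print(t,round(o["score"],2),np.round(o["pixel"],1),np.round(np.median(c,0),3))
s=ctrl.read_state();print(s["time"],s["width"],abs(s["dq"]).max())
E
```

```text
short_probe_head 0.46 [206.4 238.9] [0.444 0.258 0.172]
jar_frit_mid 0.75 [392.1 298.2] [ 0.272 -0.268  0.098]
tape_mid 0.75 [265.  141.5] [0.741 0.09  0.022]
medium_mid 0.53 [332.9 211.1] [ 0.528 -0.103  0.128]
medium_mid 0.4 [234.9 277.8] [0.341 0.189 0.06 ]
cup_mid 0.72 [201.8 288.7] [0.31  0.29  0.016]
cup_mid 0.22 [206.  238.9] [0.445 0.258 0.173]
25.0 0.02374033051649671 0.0023520630280560537
```

View pics/t15.png

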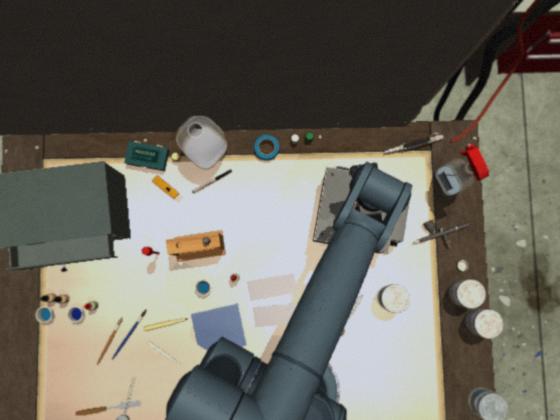

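View pics/w14.png

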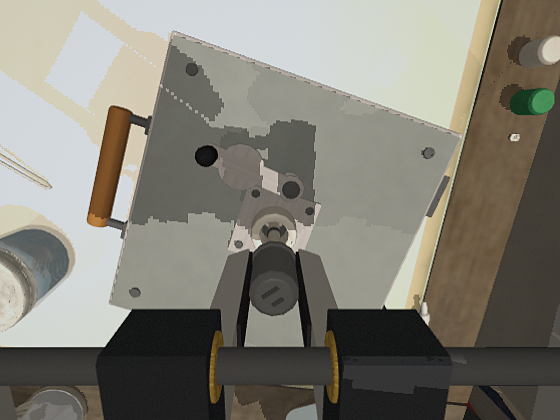

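The top view shows everything else where it started: rack at (195,243), cup at (203,288), bottle at (234,278), jar at (395,298) and tape at (266,147). The wrist view shows the cover aside (knob at (206,155)) and the ring centred in the mouth at (274,232). I'll hand the job in.

```bash
python3 -c "
from plan import *
print(ctrl.finish_job()); st()"
```

```text
the job is handed in; nothing more can be done
None
the job is handed in; nothing more can be done
```

I swung the port cover aside, lifted the long probe out of the rack and lowered it into the port tube. I handed the job in at about 25 s with the gripper still holding the probe; no verdict was given.

**Last checks:**
- **Cover:** about 1.65 rad open, measured right after the swing. The last wrist picture still shows it aside.
- **Centring:** the probe is about 0.4 mm from the middle of the tube, with no tilt that I could measure. The tip was out of sight inside the tube, so its position is inferred from the head and the visible part of the sheath.
- **Depth:** the steel ring is within about 0.5 mm of the mouth's height.
- **Grip and stillness:** the fingers are 23.7 mm apart on the 24 mm head, the arm is at rest, and outside forces stayed at noise level (under 2 N at every reading). I had no direct sensor for contact between the probe and the kiln.
- **Other objects:** short probe, jar, tape roll, bottle and cup measured within 3 mm of where they started. The network once also reported the bottle on the kiln with score 0.53. I took that as false, since a second report put it at its starting place.

**Disagreement along the way:** the probe sat about 1.5 mm off-centre in the jaws. My early image-only alignment did not account for that, so the probe went into the tube about 2.6 mm off the middle. The depth data showed this, and I corrected it before handing in. Image and depth estimates of the mouth's centre differed by about 1 mm, within tolerance.

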